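# Ink a rubber stamp that stands half off its pad

### The job

A rubber stamp has been left on the open ink pad with its block hanging over the pad's edge. With light taps or pushes of the fingertips nudge it to the middle, so that its whole face lies on the foam, then press gently down on top of its handle until it has sunk well into the foam, and take the hand away, leaving it standing upright in the middle of the pad. Only touch the stamp, never take it between the fingers or lift it or tip it over, and leave the ink tin and the other things where they are.

Things in the scene. Friction and masses are not known exactly. Their poses are not given: they have to be found in the camera images.
- stamp: The stamp to be inked, the one standing on the open ink pad: a square wooden block 40 x 40 mm and 22 mm high with the rubber face below, and a dark turned handle in its middle (about 22 mm thick at the neck, 27 mm at the knob), 74 mm high in all, 50 to 90 g, top-heavy and tippy when pushed high up. Origin in the middle of the block's underside; x and y run square to the block's side faces, z up along the handle. Its face lies 24 mm above the table.
- stamp_top (a point): Middle of the top of the stamp's handle, 74 mm above its underside: the place to press down on.
- ink_tin: Open round ink tin of bare metal, 82 mm across, rim 15.5 mm above the table, loose on the table, about 0.3 kg. The foam pad stands in it and rises 8.5 mm above the rim. Origin in the middle of its underside, on the table.
- pad_top (a point): Middle of the top face of the round blue foam pad, 68 mm across, 24 mm above the table. It is wet with ink and slippery (friction about 0.3), so a push of well under 1 N slides the stamp. The foam also leans a degree or two under a load to one side. The stamp's corners reach 28 mm from its middle, so the whole face is on the pad when its middle is within 5.5 mm of this point.
- foam_pad (a joint): How far the foam is pressed down, in m: about 0.0005 under the stamp's weight, 0.005 at most. It springs back when let go. About 1.8 N for each mm, 9 N fully down; half of the travel (2.5 mm, 4.5 N, kept for a third of a second) is enough to ink the stamp.
- wide_stamp: Bystander: another rubber stamp on the table, block 35 x 50 mm, light wooden handle, 74 mm high. Origin in the middle of its underside.
- spare_stamp: Bystander: a third stamp on the table, 40 x 40 mm, dark handle, 74 mm high. Origin in the middle of its underside.
- closed_tin: Bystander: closed round tin with a lid, 66 mm across, 28 mm high. Origin in the middle of its underside.
- tin_lid: Bystander: the ink tin's round metal lid lying on the table, 83 mm across, 13 mm high. Origin in the middle of its underside.
- envelopes: Bystander: flat pack of envelopes, 101 x 140 mm, 23 mm high. Origin in the middle of its underside.
- rubber: Bystander: small eraser, 19 x 44 mm, 11 mm high. Origin in the middle of its underside.
Not all that is in view belongs to the job. Leave any purple or turquoise look-alike of the stamp alone. Leave any purple look-alike of the ink_tin alone.

How it is judged:
By the outcome, as a careful person would: the job done as asked, in the order asked, and still so for the second after the job is handed in, with the robot touching nothing.
It also fails if it takes over 67 s, if anything falls off the work surface, if the arm or the gripper's body presses on something with over 40 N, if the wrist force passes 120 N, or if a joint passes its speed limit or range.

### The arm

A 6-joint arm with a two-finger parallel gripper is mounted at the origin on a cart in front of the work surface, level with it; the furniture and walls round the work are solid. World frame = base frame: x ahead of the robot, y to its left, z up, the work surface at z = 0. Lengths are in mm, angles in rad, forces in N, time in s.
With the tool pointing down it reaches from about 350 to 875 mm from the base axis. Payload 4.2 kg.
Tool frame: the origin (TCP) lies where the fingers leave the gripper's body, on its centre line; the fingertips stand 73 mm ahead of it and the grasp point (between the pads) lies 54 mm ahead of it; z points along the fingers, y is the direction in which the jaws open and shut (so a half turn about z gives the same grasp; the last joint's range is limited). The gripper opens to 85 mm and grips with 20 to 120 N. Pads are 22 mm wide; open, the fingers measure 114 mm over their backs; the gripper's body (76 mm by 85 mm) begins 54 mm behind the grasp point. The pads swing forward as they close: fully open they stand 13 mm farther back than shut.
Start: joints at [-1.047, 0.385, 0.008, 0, -1.194, -0.259], TCP at [163.589, -603.19, 303.912] pointing down, gripper open.
Joint ranges: [-3.14, 3.14], [-1.21, 2.06], [-1.07, 1.41], [-3.16, 2.05], [-2.99, -0.16], [-3.1, 3.1]. Speed limits (rad/s): [2.79, 2.79, 3.14, 3.14, 3.14, 3.14].

### API

Orientations are given as a unit quaternion [x, y, z, w].
In Python, from bench import arm gives the robot as it stands.
- The arm moves only by the tool apply_moves, never from a script. Its argument "increments" is a list that holds one entry, the list of rows, each a list of 7 numbers: the shift along the tool's x, y, z scaled (see below), then the turn, a rotation vector about the tool's x, y, z scaled (see below), then the gripper's target within -1 to 1 (fully open at 1, half-way at 0, shut at -1). A call has 1 to 10 rows; each row is the pose to reach, as a shift and turn from the pose commanded when the call began, along the tool's axes at that moment; what a row does not reach only later rows make up. The controller multiplies each number of a shift by 100 mm and each number of a turn by 0.5 rad. A row lasts 1/10 s, in which the tool goes at most 50 mm and 8.59 degrees, less where a joint would pass 70% of its speed; a pose out of reach is approached as far as the arm can. A call with a number of a shift or a turn outside -1 to 1 is refused whole. A call with a gripper value outside its range is refused whole. The fingers move at their own pace and stop on an object; the grip force is fixed at half the most. Time passes only in rows, so rows that repeat a pose let the fingers close. It gives the time, the measured TCP pose, the force and the opening at its end, in the units of the state.
- arm.read_state(): the state, without advancing time (a new reading comes with each control period).
- arm.get_image(name): name is "side" or "top" or "wrist"; returns a dict with "img" (420x560x3 uint8, red, green, blue), "fx", "fy", "cx", "cy" (pixels), "pose" (4x4, takes a point from camera to world coordinates). Camera axes: x right, y up, looking along -z (the intrinsics and any distortion apply to the point x, -y, -z); pixel columns grow to the right and rows downward; lengths in mm; the calibration is good to about 2 mm. A picture is of the moment at which its call begins. There is no depth.
- arm.job_done(): hands the job in, once; it reports no verdict.
Trained networks look in a picture, given as the dict that the camera call returned (one of the last four; its "shot" number tells which), for a name from the list of things; names that differ only in an ending like _2 or _b are one class to them, and where a whole thing is asked for, a point or a joint stands for the part that bears it (a point fixed in the world has none). Each returns a list of dicts, best first, with "conf" (0 to 1); they miss things now and then, are a little off and sometimes report something else, mostly with a low value. They report only what shows in the picture. A call takes as long as a camera call. They do not tell look-alikes from the thing itself.
- arm.outline_of(label, picture): "pixels" (420x560 bool, what is visible of it) and "box" ([centre column, centre row, width, height] in pixels, round what is visible of it).
- arm.mark_of(label, picture): "at" ([column, row] in pixels: a listed point, or the origin of a listed thing).
The state is a dict: "clock": time; "joints": joint angles; "joint_vel": joint speeds; "joint_efforts": joint torques, N m; "position": TCP position; "ee_rot": TCP orientation; "contact_force": force on the tool from outside, world axes, zero at the start; "wrist_torque": the same for the moment, N m; "gripper_width": finger opening in mm.
Only numpy, scipy, OpenCV 4.12 (cv2) and the standard library are available. Lean on these libraries where they do the work, as an engineer would, in place of code of your own. Each camera call takes 0.05 s, during which the arm holds its last target.

## Working session

There is one attempt and no reset: what is moved stays moved. The work goes in short steps, Python scripts to look and compute and a tool call to move; the robot and the scene stay as the last step left them, time stands still between calls to the robot, and variables do not carry over. Pictures are saved under pics/ and viewed, and the job is handed in when it is done.

Besides the shell and the picture viewer there is one more tool, called after "Emit:" by a JSON object that holds its "method" and its "body". apply_moves: Moves the arm, as the interface text tells. Shifts and turns lie within -1 to 1; 1 stands for 100 mm of shift or 0.5 rad of turn. Its arguments: {"type":"object","properties":{"increments":{"type":"array"}},"required":["increments"]}

```bash
mkdir -p pics; cat > h.py <<'E'
import numpy as np, cv2
from bench import arm
def ray(d,px):
    x=(px[0]-d["cx"])/d["fx"]; y=(px[1]-d["cy"])/d["fy"]
    if d.get("dist") is not None: pass
    T=np.array(d["pose"]); v=T[:3,:3]@np.array([x,-y,-1.]); return T[:3,3],v
def onz(d,px,z):
    o,v=ray(d,px); return o+v*(z-o[2])/v[2]
def tri(a):
    A=np.zeros((3,3));b=np.zeros(3)
    for o,v in a:
        v=v/np.linalg.norm(v);P=np.eye(3)-np.outer(v,v);A+=P;b+=P@o
    return np.linalg.solve(A,b)
def proj(d,p):
    T=np.array(d["pose"]);c=T[:3,:3].T@(np.array(p)-T[:3,3]);return d["cx"]+d["fx"]*c[0]/-c[2], d["cy"]-d["fy"]*c[1]/-c[2]
def save(d,n,sc=1): cv2.imwrite("pics/%s.png"%n,cv2.cvtColor(d["img"],cv2.COLOR_RGB2BGR))
E
python3 - <<'E'
from h import *
np.set_printoptions(precision=2,suppress=True)
s=arm.read_state();print(s)
for c in ["top","side"]:
    d=arm.get_image(c);save(d,c+"0");print(c,[k for k in d],d["fx"],d["cx"],d["cy"],np.array(d["pose"]))
    for l in ["stamp","stamp_top","pad_top","ink_tin"]:
        for m in arm.mark_of(l,d): print(l,m["conf"],m["at"])
E
```

```text
{'clock': 0.0, 'joints': array([-1.05,  0.39,  0.01, -0.  , -1.19, -0.26]), 'joint_vel': array([-0., -0., -0., -0.,  0., -0.]), 'joint_efforts': array([  0.  , -39.23,  18.84,   4.19,  -0.  ,   0.  ]), 'position': array([ 163.46, -602.78,  302.8 ]), 'ee_rot': array([-0.13,  0.99,  0.  , -0.  ]), 'contact_force': array([-0.24,  0.23, -0.06]), 'wrist_torque': array([ 0.  ,  0.05, -0.03]), 'gripper_width': 85.3566192634977}
top ['img', 'fx', 'fy', 'cx', 'cy', 'pose', 'shot'] 528.7854962063335 271.6204815502269 211.18037025525052 [[  -0.02    0.98   -0.19  298.94]
 [  -1.     -0.02   -0.01   -6.03]
 [  -0.02    0.18    0.98 1294.36]
 [   0.      0.      0.      1.  ]]
stamp 0.71 [273.8, 220.7]
stamp 0.52 [318.1, 227.6]
stamp 0.51 [322.6, 182.8]
stamp_top 0.86 [320.5, 223.5]
stamp_top 0.82 [321.4, 178.4]
stamp_top 0.54 [271.7, 211.6]
stamp_top 0.22 [190.3, 195.7]
pad_top 0.95 [263.3, 213.3]
pad_top 0.58 [195.0, 319.1]
ink_tin 0.74 [195.7, 312.9]
ink_tin 0.6 [264.4, 212.3]
side ['img', 'fx', 'fy', 'cx', 'cy', 'pose', 'shot'] 388.00666458193774 279.6353174781564 210.88700945367432 [[ -0.81   0.28  -0.52  74.07]
 [ -0.59  -0.37   0.71 650.77]
 [  0.01   0.88   0.47 515.57]
 [  0.     0.     0.     1.  ]]
stamp 0.87 [319.2, 233.0]
stamp 0.73 [286.8, 241.2]
stamp 0.56 [283.8, 218.6]
stamp_top 0.85 [320.6, 206.6]
stamp_top 0.64 [287.2, 212.1]
stamp_top 0.54 [286.4, 192.9]
pad_top 0.91 [279.0, 244.0]
pad_top 0.57 [333.2, 334.8]
ink_tin 0.95 [279.1, 250.5]
ink_tin 0.59 [328.1, 340.8]
```

```bash
python3 - <<'E'
import cv2
for n,(x,y) in dict(top0=(130,120),side0=(180,140)).items():
    i=cv2.imread(f"pics/{n}.png"); cv2.imwrite(f"pics/{n}c.png",cv2.resize(i[y:y+200,x:x+260],None,fx=3,fy=3,interpolation=cv2.INTER_CUBIC))
E
```

```text
(no output)
```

View pics/top0.png

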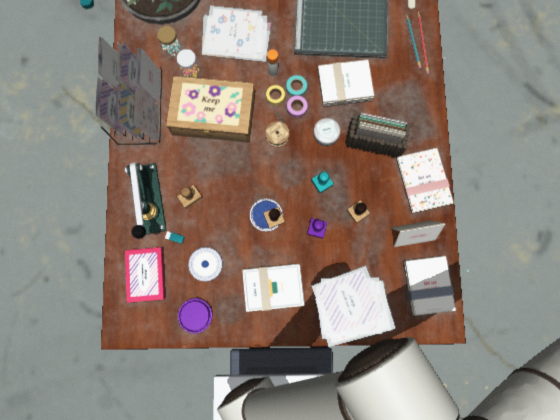

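View pics/side0.png

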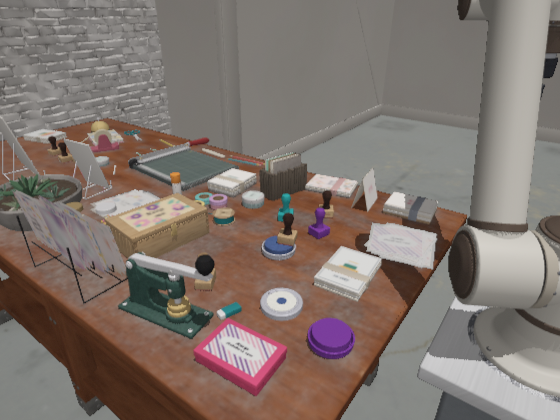

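View pics/top0c.png

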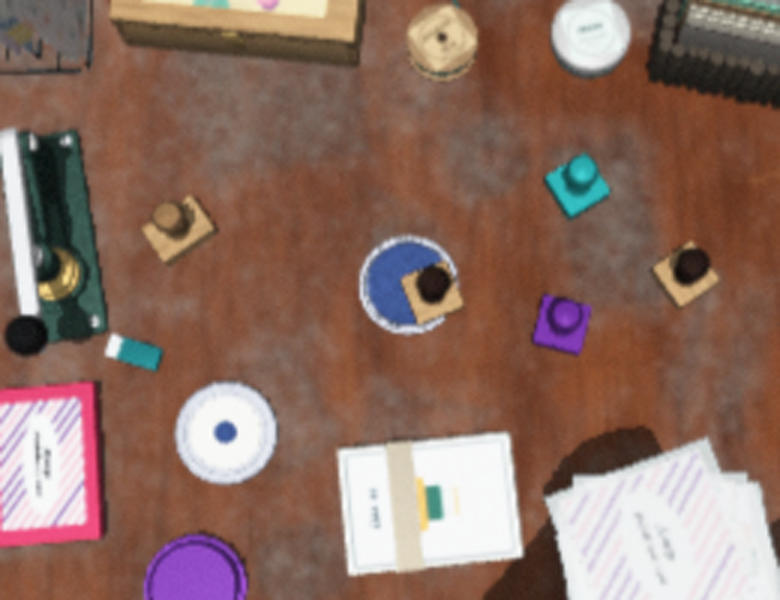

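View pics/side0c.png

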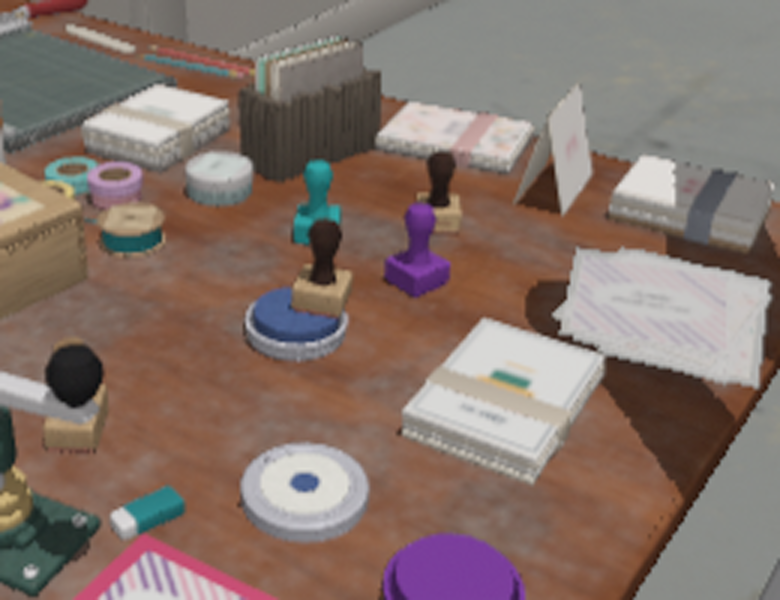

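```bash
python3 - <<'E'
from h import *
np.set_printoptions(precision=2,suppress=True)
t=arm.get_image("top");s=arm.get_image("side")
for l,z in [("pad_top",24),("stamp_top",98),("stamp",24),("ink_tin",0)]:
    for d,n,c in [(t,"top",(268,214)),(s,"side",(284,232))]:
        for m in arm.mark_of(l,d):
            if np.hypot(*(np.array(m["at"])-c))<30: print(l,n,m["conf"],m["at"],onz(d,m["at"],z))
print(tri([ray(t,(274.7,214.3)),ray(s,(287.8,214))]))
for m in arm.outline_of("stamp",t):print(m["conf"],m["box"])
for l in ["wide_stamp","spare_stamp","closed_tin","tin_lid","envelopes","rubber"]:
  for m in arm.mark_of(l,t)[:2]: print(l,m["conf"],onz(t,m["at"],0))
E
```

```text
pad_top top 0.91 [263.0, 213.7] [532.5   33.63  24.  ]
pad_top side 0.59 [277.0, 243.2] [532.36  33.47  24.  ]
stamp_top top 0.75 [270.4, 212.9] [520.43  14.26  98.  ]
stamp_top side 0.78 [286.9, 213.4] [520.4   12.18  98.  ]
stamp top 0.58 [275.8, 216.6] [524.7    2.49  24.  ]
stamp side 0.86 [287.7, 240.4] [519.41   8.37  24.  ]
stamp side 0.7 [283.4, 215.0] [601.71 -88.03  24.  ]
ink_tin top 0.68 [265.3, 212.4] [540.09  28.61   0.  ]
ink_tin side 0.87 [277.8, 252.4] [529.15  34.49   0.  ]
[519.8    5.56  93.29]
0.86 [323.3, 182.3, 21.2, 20.3]
0.72 [318.9, 229.2, 15.3, 18.7]
0.7 [274.5, 219.2, 20.7, 19.3]
wide_stamp 0.68 [577.1  213.56   0.  ]
spare_stamp 0.73 [ 544.68 -204.24    0.  ]
tin_lid 0.72 [412.75 170.82   0.  ]
envelopes 0.88 [357.43  15.37   0.  ]
rubber 0.53 [483.28 256.63   0.  ]
```

Emit:
{"method": "apply_moves", "body": {"increments": [[[-0.33, 0.33, 0, 0, 0, 0, -1], [-0.66, 0.66, 0, 0, 0, 0, -1], [-1, 1, 0, 0, 0, 0, -1]]]}}

```text
clock: 1.65
position: [234.3, -479.4, 303.7]
ee_rot: [-0.131, 0.991, 0.0, -0.0]
contact_force: [0.8, 0.0, 0.6]
gripper_width: 43.9
```

Emit:
{"method": "apply_moves", "body": {"increments": [[[-0.33, 0.33, 0, 0, 0, 0, -1], [-0.66, 0.66, 0, 0, 0, 0, -1], [-1, 1, 0, 0, 0, 0, -1]]]}}

```text
clock: 1.95
position: [304.8, -356.2, 304.2]
ee_rot: [-0.132, 0.991, -0.0, 0.0]
contact_force: [1.4, 0.3, -0.2]
gripper_width: 0.3
```

Emit:
{"method": "apply_moves", "body": {"increments": [[[-0.33, 0.33, 0, 0, 0, 0, -1], [-0.66, 0.66, 0, 0, 0, 0, -1], [-1, 1, 0, 0, 0, 0, -1]]]}}

```text
clock: 2.25
position: [375.2, -233.4, 304.4]
ee_rot: [-0.132, 0.991, -0.0, 0.001]
contact_force: [1.2, -0.3, -0.3]
gripper_width: 0.6
```

Emit:
{"method": "apply_moves", "body": {"increments": [[[-0.33, 0.33, 0, 0, 0, 0, -1], [-0.66, 0.66, 0, 0, 0, 0, -1], [-1, 1, 0, 0, 0, 0, -1], [-1, 1, 0, 0, 0, 0, -1], [-1, 1, 0, 0, 0, 0, -1]]]}}

```text
clock: 2.75
position: [445.3, -111.5, 303.9]
ee_rot: [-0.133, 0.991, 0.0, -0.0]
contact_force: [-0.4, -0.4, -0.4]
gripper_width: -0.5
```

```bash
python3 - <<'E'
from h import *
np.set_printoptions(precision=2,suppress=True)
s=arm.read_state();print(s["clock"],s["position"],s["ee_rot"],s["gripper_width"],s["contact_force"])
d=arm.get_image("wrist");save(d,"w1");T=np.array(d["pose"]);print(T,d["fx"])
E
```

```text
2.75 [ 445.25 -111.48  303.87] [-0.13  0.99  0.   -0.  ] -0.4723255840588894 [-0.36 -0.4  -0.36]
[[  -0.26   -0.91   -0.31  368.13]
 [   0.96   -0.25   -0.08 -132.85]
 [  -0.     -0.32    0.95  374.66]
 [   0.      0.      0.      1.  ]] 292.0531604748511
```

View pics/w1.png

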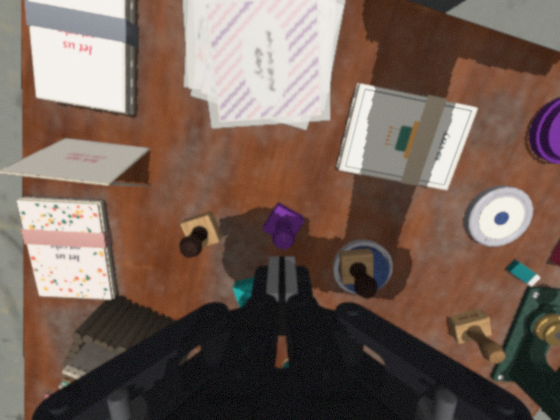

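Emit:
{"method": "apply_moves", "body": {"increments": [[[-0.3, 0.15, 0.3, 0, 0, 0, -1], [-0.6, 0.3, 0.6, 0, 0, 0, -1], [-0.85, 0.4, 0.9, 0, 0, 0, -1], [-0.85, 0.4, 0.9, 0, 0, 0, -1], [-0.85, 0.4, 0.9, 0, 0, 0, -1]]]}}

```text
clock: 3.3
position: [516.0, -52.8, 213.3]
ee_rot: [-0.131, 0.991, -0.0, -0.001]
contact_force: [-0.7, -0.2, 0.0]
gripper_width: 0.0
```

```bash
python3 - <<'E'
from h import *
np.set_printoptions(precision=2,suppress=True)
s=arm.read_state();print(s["clock"],s["position"],s["ee_rot"])
d=arm.get_image("wrist");save(d,"w2")
for l,z in [("pad_top",24),("stamp_top",98),("stamp",24),("ink_tin",0)]:
    for m in arm.mark_of(l,d): print(l,m["conf"],m["at"],onz(d,m["at"],z))
p=s["position"]; print("tip proj",proj(d,p-[0,0,73]))
t=arm.get_image("top");save(t,"t2")
for l,z in [("pad_top",24),("stamp_top",98),("stamp",24)]:
    for m in arm.mark_of(l,t): print(l,m["conf"],m["at"],onz(t,m["at"],z))
E
```

```text
3.3 [516.04 -52.82 213.28] [-0.13  0.99 -0.   -0.  ]
pad_top 0.81 [356.8, 243.1] [533.27  27.22  24.  ]
stamp_top 0.85 [362.0, 267.0] [523.12   8.41  98.  ]
stamp_top 0.83 [231.5, 186.5] [489.71 -94.08  98.  ]
stamp_top 0.74 [187.2, 310.9] [ 592.71 -106.38   98.  ]
stamp 0.89 [249.1, 173.2] [493.77 -89.4   24.  ]
stamp 0.78 [343.0, 226.4] [520.29   8.64  24.  ]
stamp 0.55 [205.8, 268.1] [ 598.5  -109.57   24.  ]
tip proj (np.float64(282.0799161897966), np.float64(267.8212976520282))
pad_top 0.8 [190.3, 317.2] [287.26 208.67  24.  ]
pad_top 0.54 [265.2, 215.7] [527.43  28.32  24.  ]
stamp_top 0.76 [319.1, 226.1] [487.59 -96.62  98.  ]
stamp_top 0.68 [271.2, 213.3] [519.46  12.44  98.  ]
stamp 0.81 [318.8, 228.2] [ 494.11 -101.33   24.  ]
stamp 0.6 [277.7, 219.9] [516.44  -2.    24.  ]
```

View pics/w2.png

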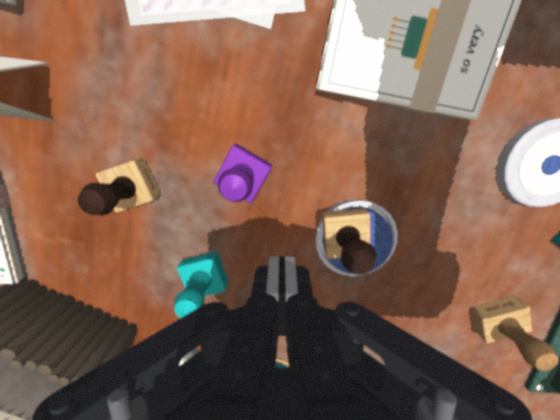

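```bash
python3 - <<'E'
import cv2
i=cv2.imread("pics/w2.png"); cv2.imwrite("pics/w2c.png",cv2.resize(i[190:290,240:410],None,fx=4.6,fy=4.6,interpolation=cv2.INTER_CUBIC))
E
```

```text
(no output)
```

View pics/w2c.png

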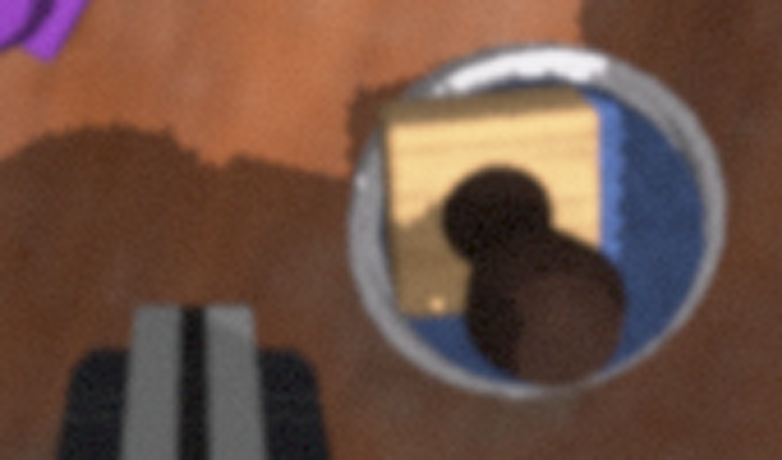

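```bash
python3 - <<'E'
from h import *
np.set_printoptions(precision=2,suppress=True)
d=arm.get_image("wrist")
s=arm.read_state();p=s["position"]
from scipy.spatial.transform import Rotation as R
M=R.from_quat(s["ee_rot"]).as_matrix();print(M)
def loc(q): return (M.T@(np.array(q)-p))
c=lambda x,y:(x/4.6+240,y/4.6+190)
P={k:onz(d,c(*v),46) for k,v in dict(TL=(386,125),TR=(600,105),BL=(400,318)).items()}
for k,v in P.items(): print(k,v,loc(v))
ctr=(P["TR"]+P["BL"])/2; print("ctr",ctr,loc(ctr)); print(np.linalg.norm(P["TR"]-P["TL"]),np.linalg.norm(P["BL"]-P["TL"]))
rim=[onz(d,c(*v),15.5) for v in [(350,220),(725,215),(535,43),(530,397)]]
print(rim); r=(rim[0]+rim[1])/2; r2=(rim[2]+rim[3])/2; print(r,loc(r),r2,loc(r2))
u=[loc(onz(d,c(*v),120+20)) for v in [(135,305),(252,305)]];print("tips",u,[loc(onz(d,c(*v),p[2]-73)) for v in [(135,305),(252,305)]])
E
```

```text
[[-0.97 -0.26  0.  ]
 [-0.26  0.97  0.  ]
 [-0.   -0.   -1.  ]]
TL [510.99 -15.54  46.  ] [ -4.06  36.36 168.42]
TR [496.67  22.04  46.  ] [ -0.07  76.37 168.41]
BL [548.96  -0.44  46.  ] [-44.66  41.   168.45]
ctr [522.82  10.8   46.  ] [-22.37  58.69 168.43]
40.213837106501764 40.86977740069329
[array([543.14,  -9.08,  15.5 ]), array([520.64,  69.39,  15.5 ]), array([494.73,  16.23,  15.5 ]), array([574.35,  43.69,  15.5 ])]
[531.89  30.15  15.5 ] [-36.16  75.   198.95] [534.54  29.96  15.5 ] [-38.66  74.11 198.95]
tips [array([ 6.09, -7.13, 74.41]), array([ 6.09,  6.92, 74.41])] [array([ 6.81, -7.06, 72.99]), array([ 6.81,  6.85, 72.99])]
```

Emit:
{"method": "apply_moves", "body": {"increments": [[[-0.3, -0.1, 0.3, 0, 0, -0.21, -1], [-0.3, -0.1, 0.6, 0, 0, -0.21, -1], [-0.3, -0.1, 0.6, 0, 0, -0.21, -1], [-0.3, -0.1, 0.6, 0, 0, -0.21, -1]]]}}

```text
clock: 4.2
position: [547.9, -53.5, 154.0]
ee_rot: [-0.184, 0.983, -0.0, -0.001]
contact_force: [0.1, -0.4, 0.9]
gripper_width: -0.1
```

Emit:
{"method": "apply_moves", "body": {"increments": [[[0, 0, 0.1, -0.29, 0, 0, -1], [0, 0, 0.3, -0.58, 0, 0, -1], [0, 0, 0.57, -0.87, 0, 0, -1], [0, 0, 0.57, -0.87, 0, 0, -1], [0, 0, 0.57, -0.87, 0, 0, -1], [0, 0, 0.57, -0.87, 0, 0, -1]]]}}

```text
clock: 4.8
position: [548.5, -53.1, 99.3]
ee_rot: [-0.181, 0.96, 0.211, -0.038]
contact_force: [0.9, -1.0, 1.0]
gripper_width: 0.1
```

```bash
python3 - <<'E'
from h import *
np.set_printoptions(precision=3,suppress=True)
s=arm.read_state();print(s["clock"],s["position"],s["ee_rot"],s["contact_force"])
d=arm.get_image("wrist");save(d,"w3")
e=arm.get_image("side")
cv2.imwrite("pics/s3.png",cv2.resize(cv2.cvtColor(e["img"],cv2.COLOR_RGB2BGR)[150:300,200:400],None,fx=4,fy=4,interpolation=cv2.INTER_CUBIC))
E
```

```text
4.8 [548.507 -53.071  99.272] [-0.181  0.96   0.211 -0.038] [ 0.933 -0.995  1.   ]
```

View pics/w3.png

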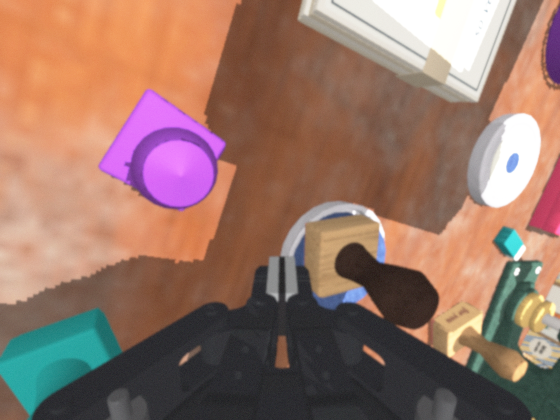

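View pics/s3.png

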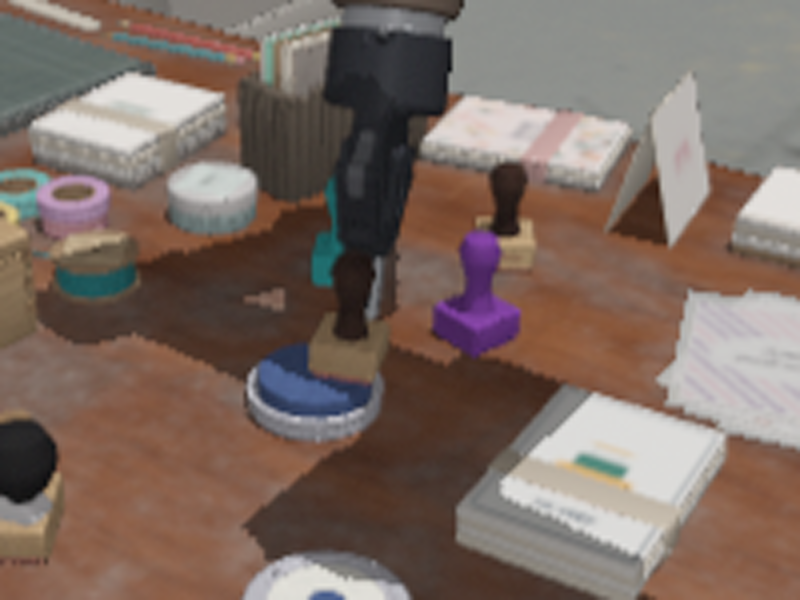

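```bash
python3 - <<'E'
from h import *
np.set_printoptions(precision=2,suppress=True)
from scipy.spatial.transform import Rotation as R
s=arm.read_state();p=s["position"];M=R.from_quat(s["ee_rot"]).as_matrix()
print(s["clock"],p); print(M)
ey=M[:,1]*[1,1,0];ey/=np.linalg.norm(ey);ex=M[:,0]
for q in [(522.8,10.8,24),(533,30,24)]: print((np.array(q)-p)@ex,(np.array(q)-p)@ey)
for l in [(7,73),(-7,73),(7,65)]:
  c=p+M@np.array([0,*l]);print(c,(c-p)@ex,(c-p)@ey)
# block corner measurement
d=arm.get_image("wrist")
cv2.imwrite("pics/w3c.png",cv2.resize(cv2.cvtColor(d["img"],cv2.COLOR_RGB2BGR)[190:320,230:410],None,fx=4.4,fy=4.4,interpolation=cv2.INTER_CUBIC))
E
```

```text
4.9 [548.35 -52.53  99.31]
[[-0.93 -0.33 -0.15]
 [-0.36  0.85  0.39]
 [-0.    0.42 -0.91]]
1.009564627497934 68.28789350633063
-15.4739148901547 82.44006319369619
[535.1  -18.05  35.96] -5.037875073606631e-14 36.93987567847024
[539.74 -29.88  30.1 ] -3.13364826688715e-14 24.227805550215837
[536.3  -21.18  43.23] 4.916650794000265e-14 33.588221912514875
```

View pics/w3c.png

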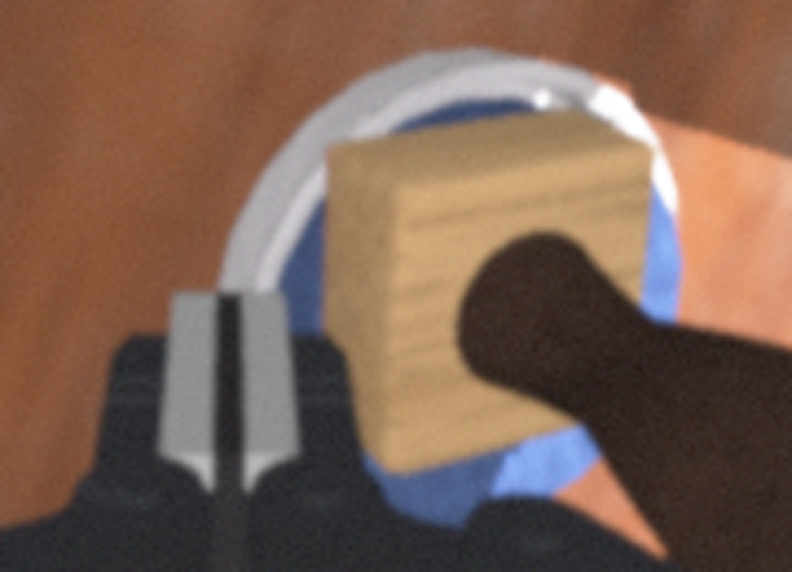

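```bash
cat >> h.py <<'E'
from scipy.spatial.transform import Rotation as R
def frame():
    s=arm.read_state();p=s["position"];M=R.from_quat(s["ee_rot"]).as_matrix()
    ey=M[:,1]*[1,1,0];ey/=np.linalg.norm(ey);ex=M[:,0]*[1,1,0];ex/=np.linalg.norm(ex)
    return s,p,M,(lambda q:np.array([(np.array(q)-p)@ex,(np.array(q)-p)@ey]))
E
python3 - <<'E'
from h import *
np.set_printoptions(precision=2,suppress=True)
s,p,M,loc=frame()
d=arm.get_image("wrist")
c=lambda x,y:(x/4.4+230,y/4.4+190)
P={k:onz(d,c(*v),46) for k,v in dict(TL=(400,187),TR=(652,150),BL=(395,475)).items()}
for k,v in P.items(): print(k,v,loc(v))
ctr=(P["TR"]+P["BL"])/2; print("ctr",ctr,loc(ctr),np.linalg.norm(P["TR"]-P["TL"]),np.linalg.norm(P["BL"]-P["TL"]))
print("bottom left", loc(onz(d,c(330,150),46)), loc(onz(d,c(328,320),24)))
for y,z in [(7,73),(-7,73),(7,65)]:
  for x in (11,-11):
    u=proj(d,p+M@np.array([x,y,z])); print(x,y,z,(u[0]-230)*4.4,(u[1]-190)*4.4)
E
```

```text
TL [509.93 -17.44  46.  ] [23.   46.61]
TR [497.45  18.4   46.  ] [21.6  84.52]
BL [546.31  -1.83  46.  ] [-16.56  47.87]
ctr [521.88   8.28  46.  ] [ 2.52 66.2 ] 37.94636127213866 39.588390676698474
bottom left [29.1  37.14] [-5.9  50.11]
11 7 73 284.24384362272406 261.84684817666476
-11 7 73 281.7990962793214 417.2373593064182
11 -7 73 170.62125965173922 261.8074854862378
-11 -7 73 172.96634239203445 417.1938676756611
11 7 65 287.1003761110206 291.6027510752979
-11 7 65 284.4117890598261 453.15485208839954
```

Emit:
{"method": "apply_moves", "body": {"increments": [[[0.02, -0.017, 0.036, 0, 0, 0, -1], [0.02, 0.01, 0.05, 0, 0, 0, -1], [0.02, 0.04, 0.063, 0, 0, 0, -1], [0.02, 0.065, 0.075, 0, 0, 0, -1], [0.02, 0.087, 0.085, 0, 0, 0, -1], [0.02, 0.11, 0.095, 0, 0, 0, -1], [0.02, 0.128, 0.104, 0, 0, 0, -1], [0.02, 0.146, 0.112, 0, 0, 0, -1], [0.02, 0.146, 0.112, 0, 0, 0, -1], [0.02, 0.146, 0.112, 0, 0, 0, -1]]]}}

```text
clock: 6.0
position: [539.7, -37.3, 92.9]
ee_rot: [-0.18, 0.96, 0.212, -0.04]
contact_force: [-0.1, -0.7, -0.5]
gripper_width: -0.3
```

```bash
cat > look.py <<'E'
import sys
from h import *
np.set_printoptions(precision=2,suppress=True)
s,p,M,loc=frame();print(s["clock"],p,s["contact_force"])
n=sys.argv[1]
d=arm.get_image("wrist")
w=cv2.cvtColor(d["img"],cv2.COLOR_RGB2BGR)
cv2.imwrite(f"pics/w{n}.png",cv2.resize(w[170:320,230:430],None,fx=4,fy=4,interpolation=cv2.INTER_CUBIC))
e=arm.get_image("side")
cv2.imwrite(f"pics/s{n}.png",cv2.resize(cv2.cvtColor(e["img"],cv2.COLOR_RGB2BGR)[180:270,230:350],None,fx=6,fy=6,interpolation=cv2.INTER_CUBIC))
E
python3 look.py 4
```

```text
6.0 [539.71 -37.33  92.88] [-0.06 -0.67 -0.46]
```

View pics/w4.png

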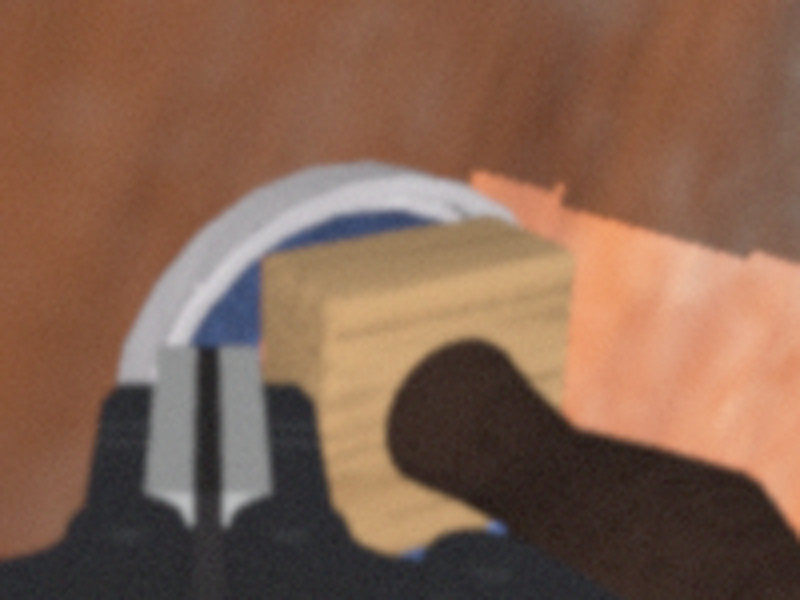

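View pics/s4.png

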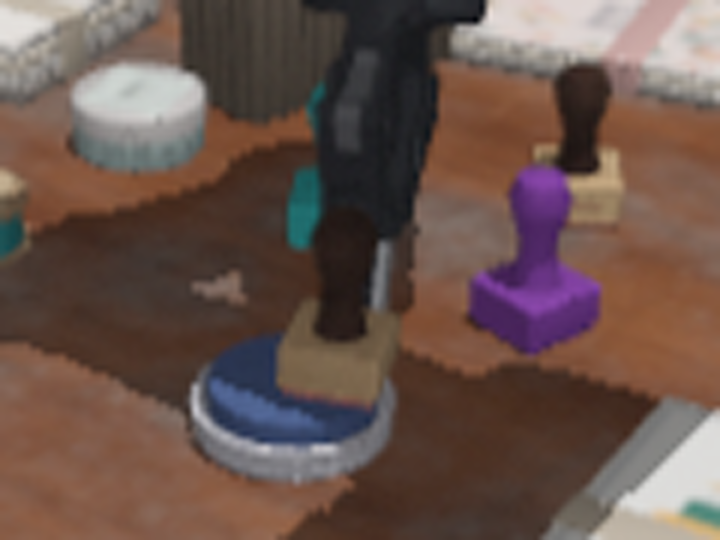

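```bash
cat > meas.py <<'E'
import sys
from h import *
np.set_printoptions(precision=2,suppress=True)
# usage: TLx TLy TRx TRy [x0 y0 f]
a=list(map(float,sys.argv[1:]))
s,p,M,loc=frame(); d=arm.get_image("wrist")
x0,y0,f=(a[4:]+[230,170,4])[:3] if len(a)>4 else (230,170,4)
TL=onz(d,(a[0]/f+x0,a[1]/f+y0),46);TR=onz(d,(a[2]/f+x0,a[3]/f+y0),46)
u=(TR-TL);L=np.linalg.norm(u);u/=L;v=np.cross([0,0,1],u); v=v if v[0]>0 else -v
c=(TL+TR)/2+20*v; print("edge",L,"ctr",c[:2],loc(c),"pad",loc([533,30,0]),"off",np.array([533,30])-c[:2])
print("edge dir local",loc(TR)-loc(TL))
E
python3 meas.py 328 305 575 258
```

```text
edge 38.48404921319986 ctr [519.74  15.9 ] [-0.6  56.95] pad [-18.06  65.3 ] off [13.26 14.1 ]
edge dir local [-0.61 38.48]
```

Emit:
{"method": "apply_moves", "body": {"increments": [[[0, 0.018, 0.009, 0, 0, 0, -1], [0, 0.036, 0.017, 0, 0, 0, -1], [0, 0.054, 0.026, 0, 0, 0, -1], [0, 0.072, 0.034, 0, 0, 0, -1], [0, 0.072, 0.034, 0, 0, 0, -1], [0, 0.072, 0.034, 0, 0, 0, -1]]]}}

```text
clock: 6.75
position: [536.8, -29.8, 92.9]
ee_rot: [-0.18, 0.96, 0.212, -0.04]
contact_force: [-0.0, 0.6, -0.1]
gripper_width: -0.1
```

```bash
python3 look.py 5
```

```text
6.75 [536.81 -29.83  92.87] [-0.01  0.64 -0.11]
```

View pics/w5.png

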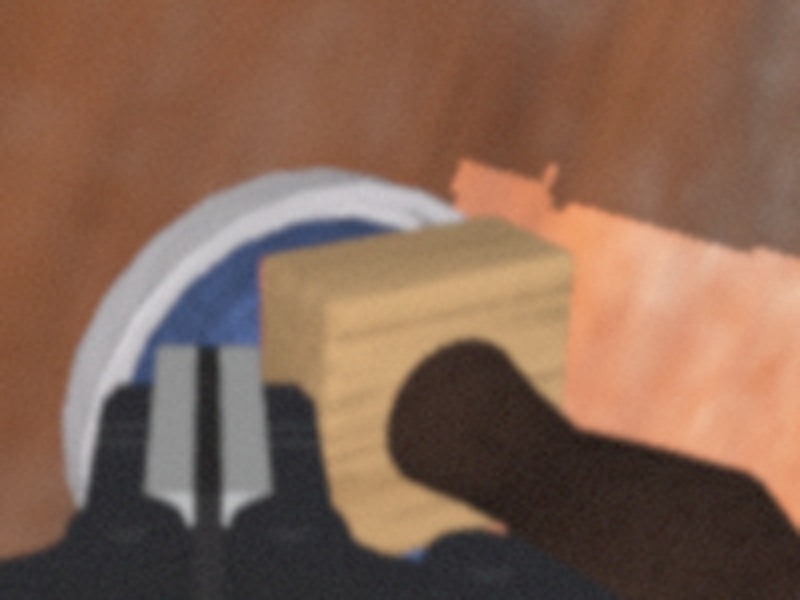

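View pics/s5.png

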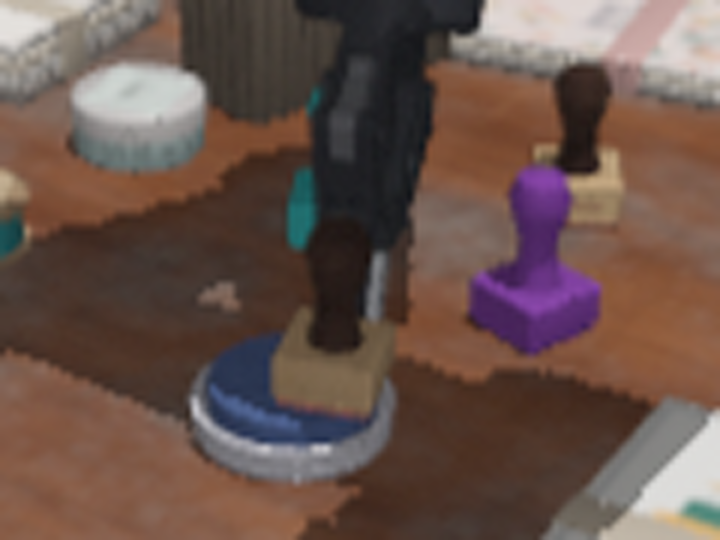

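Emit:
{"method": "apply_moves", "body": {"increments": [[[0, -0.05, -0.1, 0, 0, 0, -1], [0, -0.05, -0.5, 0, 0, 0, -1], [0, 0, -1, 0, 0, 0, -1], [0, 0, -1, 0, 0, 0, -1]]]}}

```text
clock: 7.25
position: [556.1, -72.1, 190.6]
ee_rot: [-0.181, 0.96, 0.209, -0.033]
contact_force: [1.1, 0.1, 1.0]
gripper_width: -0.1
```

Emit:
{"method": "apply_moves", "body": {"increments": [[[0, 0, 0, 0.29, 0, 0, -1], [0, 0, 0, 0.58, 0, 0, -1], [0, 0, 0, 0.87, 0, 0, -1], [0, 0, 0, 0.87, 0, 0, -1], [0, 0, 0, 0.87, 0, 0, -1]]]}}

```text
clock: 7.75
position: [552.0, -68.9, 184.0]
ee_rot: [-0.184, 0.983, 0.001, -0.0]
contact_force: [-0.2, -0.1, 0.3]
gripper_width: -0.1
```

```bash
python3 look.py 6; python3 - <<'E'
from h import *
s,p,M,loc=frame();print(M)
d=arm.get_image("wrist");save(d,"w6f")
for l,z in [("pad_top",24),("stamp_top",98),("stamp",24),("ink_tin",0)]:
  for m in arm.mark_of(l,d): print(l,m["conf"],m["at"],onz(d,m["at"],z))
E
```

```text
7.75 [552.02 -68.91 183.98] [-0.16 -0.06  0.29]
[[-0.93292547 -0.3600672   0.00129747]
 [-0.36006467  0.93292553  0.0018379 ]
 [-0.00187221  0.00124745 -0.99999747]]
pad_top 0.76 [399.7, 237.8] [535.48056004  31.92647611  24.        ]
stamp_top 0.92 [272.6, 147.3] [495.39424167 -97.38869817  98.        ]
stamp_top 0.61 [449.0, 253.7] [515.75772076  22.22710656  98.        ]
stamp_top 0.6 [199.8, 292.2] [ 594.66607713 -108.61629687   98.        ]
stamp_top 0.41 [149.4, 137.3] [ 513.7074148  -159.04089187   98.        ]
stamp 0.97 [403.5, 213.8] [515.04288235  24.43192198  24.        ]
stamp 0.76 [219.4, 247.7] [ 600.10227032 -109.70811734   24.        ]
stamp 0.74 [281.0, 137.1] [493.87222896 -93.31653089  24.        ]
ink_tin 0.86 [389.7, 223.8] [532.19298487  30.03010866   0.        ]
```

View pics/w6f.png

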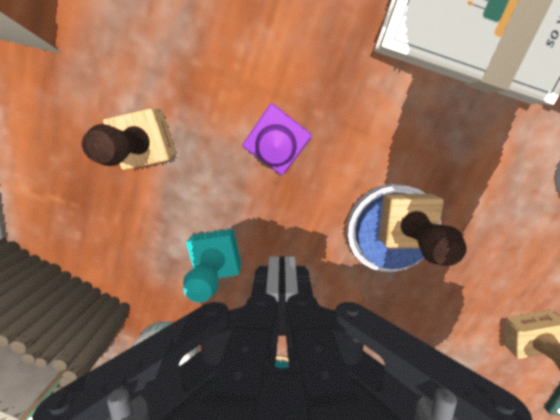

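View pics/s6.png

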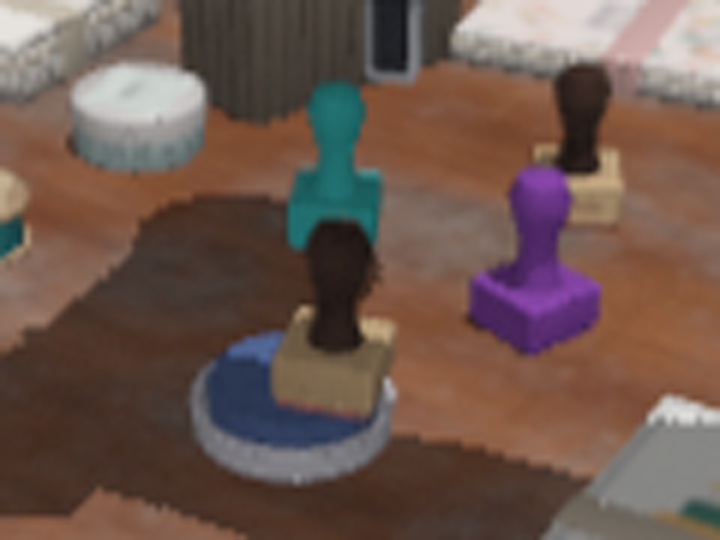

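```bash
python3 - <<'E'
import cv2
i=cv2.imread("pics/w6f.png"); cv2.imwrite("pics/w6c.png",cv2.resize(i[165:290,330:490],None,fx=4.8,fy=4.8,interpolation=cv2.INTER_CUBIC))
E
```

```text
(no output)
```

View pics/w6c.png

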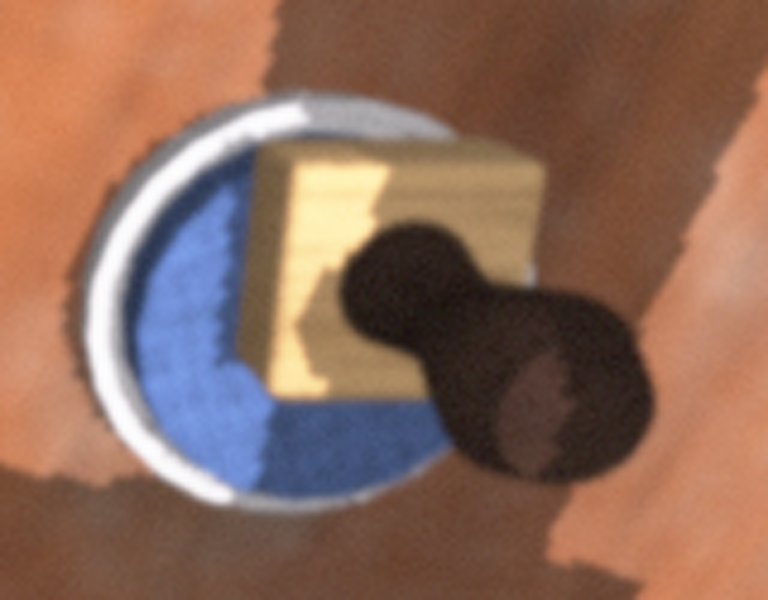

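```bash
python3 - <<'E'
from h import *
np.set_printoptions(precision=2,suppress=True)
s,p,M,loc=frame(); d=arm.get_image("wrist")
c=lambda x,y:(x/4.8+330,y/4.8+165)
P=[onz(d,c(*v),46) for v in [(293,160),(546,166),(270,400)]]
for q in P: print(q,loc(q))
ctr=(P[1]+P[2])/2;print("ctr",ctr,loc(ctr))
rp=np.array([onz(d,c(*v),15.5)[:2] for v in [(88,310),(310,512),(320,92),(135,185),(130,420),(230,107),(220,500)]])
from scipy.optimize import least_squares
r=least_squares(lambda a:np.hypot(*(rp-a[:2]).T)-a[2],[533,30,41]);print("rim",r.x,r.fun)
r=least_squares(lambda a:np.hypot(*(rp-a[:2]).T)-41,[533,30]);print("rim",r.x,r.fun,loc([*r.x,0]))
E
```

```text
[503.36  -2.49  46.  ] [21.67 80.58]
[490.15  34.39  46.  ] [ 20.72 119.74]
[540.9   13.15  46.  ] [-18.98  81.66]
ctr [515.53  23.77  46.  ] [  0.87 100.7 ]
rim [530.2   29.4   41.87] [ 0.52  0.63 -1.33  0.85 -1.87  0.86  0.35]
rim [530.67  28.4 ] [ 0.28  1.52 -0.5   0.84 -1.96  1.28  0.78] [-14.93  99.57]
```

Emit:
{"method": "apply_moves", "body": {"increments": [[[0.3, 0.2, 0, 0, 0, 0, -1], [0.55, 0.6, 0, 0, 0, 0, -1], [0.62, 1.0, 0, 0, -0.26, 0, -1], [0.62, 1.0, 0, 0, -0.52, 0, -1], [0.62, 1.0, 0, 0, -0.52, 0, -1], [0.62, 1.0, 0, 0, -0.52, 0, -1]]]}}

```text
clock: 8.75
position: [458.8, 1.5, 184.2]
ee_rot: [-0.182, 0.975, 0.024, 0.127]
contact_force: [0.4, 1.1, 0.0]
gripper_width: -0.0
```

```bash
python3 - <<'E'
from h import *
np.set_printoptions(precision=3,suppress=True)
s,p,M,loc=frame();print(s["clock"],p,M,loc([515.5,23.8,0]),M.T@[0,0,-1])
for c in [(-11,0,73),(-11,0,65)]: q=p+M@np.array(c);print(q,loc(q))
E
```

```text
8.75 [458.753   1.524 184.161] [[-0.901 -0.362  0.239]
 [-0.35   0.932  0.092]
 [-0.256 -0.    -0.967]] [-60.962   0.247] [0.256 0.    0.967]
[486.108  12.1   116.413] [-29.329  -0.032]
[484.197  11.362 124.146] [-27.28   -0.028]
```

Emit:
{"method": "apply_moves", "body": {"increments": [[[0.1, 0, 0.38, 0, 0, 0, -1], [0.18, 0, 0.67, 0, 0, 0, -1], [0.215, 0, 0.81, 0, 0, 0, -1], [0.215, 0, 0.81, 0, 0, 0, -1], [0.215, 0, 0.81, 0, 0, 0, -1]]]}}

```text
clock: 9.25
position: [459.8, 1.6, 99.7]
ee_rot: [-0.182, 0.975, 0.024, 0.127]
contact_force: [0.1, -0.9, -0.8]
gripper_width: -0.2
```

```bash
python3 look.py 7; python3 - <<'E'
from h import *
d=arm.get_image("wrist");save(d,"w7f")
E
```

```text
9.25 [459.75   1.58  99.67] [ 0.09 -0.89 -0.75]
```

View pics/w7f.png

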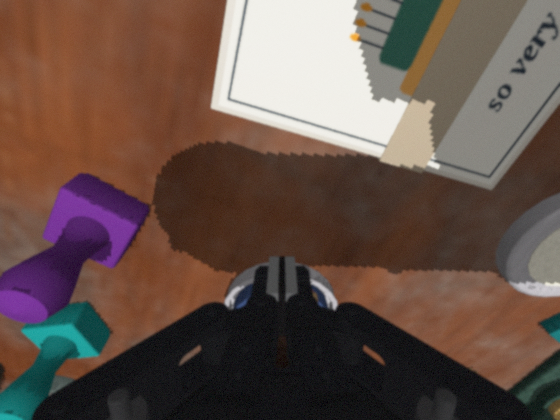

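View pics/s7.png

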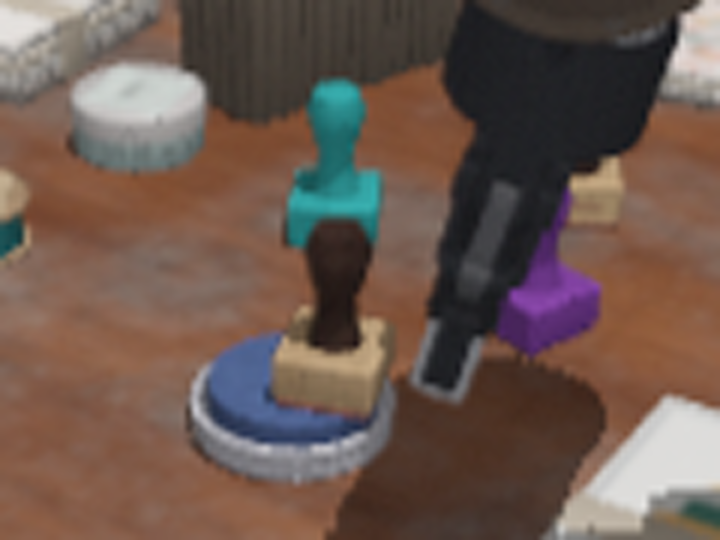

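Emit:
{"method": "apply_moves", "body": {"increments": [[[-0.03, 0, 0.008, 0, 0, 0, -1], [-0.06, 0, 0.016, 0, 0, 0, -1], [-0.09, 0, 0.024, 0, 0, 0, -1], [-0.12, 0, 0.032, 0, 0, 0, -1], [-0.145, 0, 0.038, 0, 0, 0, -1], [-0.17, 0, 0.045, 0, 0, 0, -1], [-0.193, 0, 0.051, 0, 0, 0, -1], [-0.193, 0, 0.051, 0, 0, 0, -1], [-0.193, 0, 0.051, 0, 0, 0, -1]]]}}

```text
clock: 10.3
position: [476.8, 8.8, 99.7]
ee_rot: [-0.182, 0.975, 0.024, 0.127]
contact_force: [-0.6, 0.2, 0.2]
gripper_width: -0.3
```

```bash
python3 look.py 8; python3 - <<'E'
from h import *
np.set_printoptions(precision=2,suppress=True)
s,p,M,loc=frame()
for c in [(-11,0,73),(-11,0,65)]: q=p+M@np.array(c);print(q,loc(q))
e=arm.get_image("side")
for q in [(-11,7,73),(-11,7,65)]:
  u=proj(e,p+M@np.array(q));print(((u[0]-230)*6,(u[1]-180)*6))
E
```

```text
10.3 [476.83   8.83  99.72] [-0.55  0.15  0.16]
[504.12  19.41  32.01] [-29.39   0.  ]
[502.2   18.67  39.74] [-27.33   0.  ]
(np.float64(357.9560562174788), np.float64(379.1103285101108))
(np.float64(363.54307304703116), np.float64(362.8167434549543))
```

View pics/s8.png

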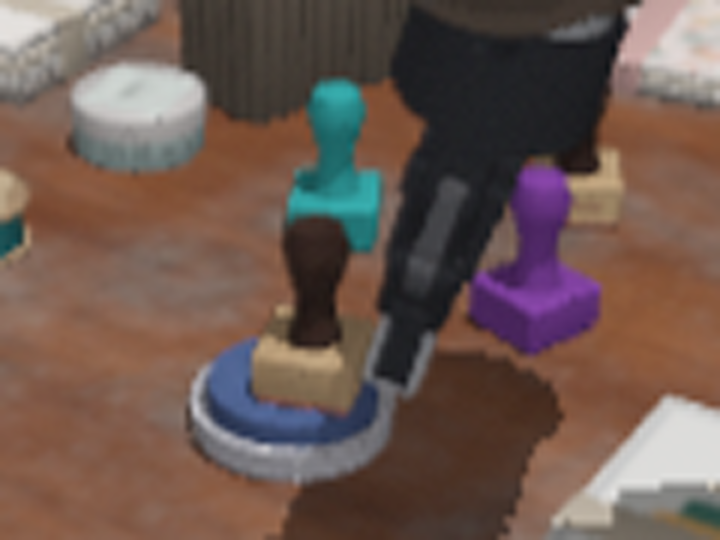

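Emit:
{"method": "apply_moves", "body": {"increments": [[[-0.02, 0, 0.005, 0, 0, 0, -1], [-0.04, 0, 0.011, 0, 0, 0, -1], [-0.06, 0, 0.016, 0, 0, 0, -1], [-0.075, 0, 0.02, 0, 0, 0, -1], [-0.087, 0, 0.023, 0, 0, 0, -1], [-0.087, 0, 0.023, 0, 0, 0, -1], [-0.087, 0, 0.023, 0, 0, 0, -1]]]}}

```text
clock: 11.15
position: [485.3, 12.1, 99.8]
ee_rot: [-0.182, 0.975, 0.024, 0.128]
contact_force: [-0.4, 0.9, 0.2]
gripper_width: 0.1
```

```bash
python3 look.py 9; python3 - <<'E'
from h import *
np.set_printoptions(precision=2,suppress=True)
e=arm.get_image("side");t=arm.get_image("top")
cv2.imwrite("pics/t9.png",cv2.resize(cv2.cvtColor(t["img"],cv2.COLOR_RGB2BGR)[180:250,230:310],None,fx=8,fy=8,interpolation=cv2.INTER_CUBIC))
for l,z in [("pad_top",24),("stamp_top",98),("stamp",24),("ink_tin",0)]:
  for d in (e,t):
    for m in arm.mark_of(l,d): 
      q=onz(d,m["at"],z)
      if abs(q[0]-530)<40 and abs(q[1]-30)<40: print(l,m["conf"],q)
E
```

```text
11.15 [485.26  12.09  99.81] [-0.39  0.91  0.19]
pad_top 0.45 [524.5   37.79  24.  ]
stamp_top 0.81 [535.22  35.31  98.  ]
stamp_top 0.45 [530.17  32.56  98.  ]
stamp 0.96 [531.19  31.51  24.  ]
stamp 0.71 [533.2   31.42  24.  ]
ink_tin 0.86 [530.79  31.49   0.  ]
ink_tin 0.84 [536.15  21.44   0.  ]
```

View pics/s9.png

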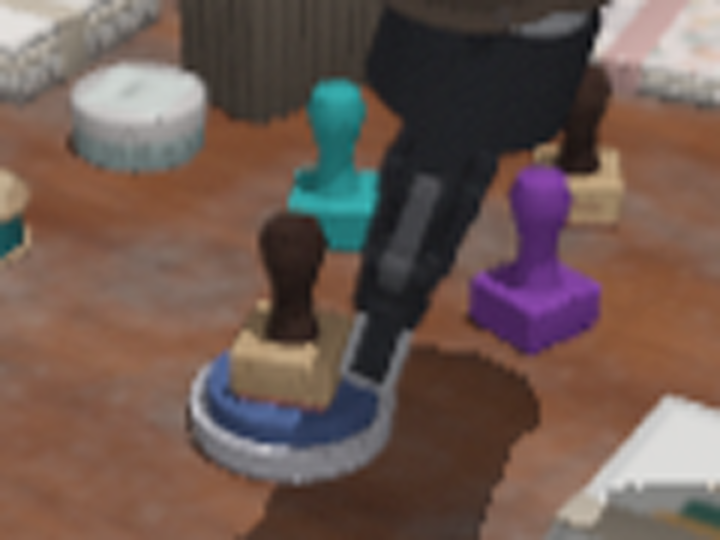

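View pics/t9.png

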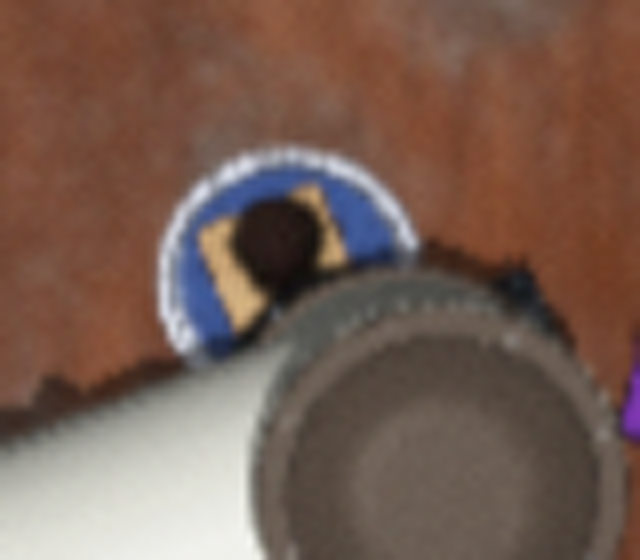

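Emit:
{"method": "apply_moves", "body": {"increments": [[[0.08, 0, -0.02, 0, 0, 0, -1], [0.16, 0, -0.042, 0, 0, 0, -1], [0.05, 0, -0.42, 0, 0, 0, -1], [-0.07, 0, -0.9, 0, 0, 0, -1], [-0.07, 0, -0.9, 0, 0, 0, -1]]]}}

```text
clock: 12.25
position: [472.4, 6.8, 194.8]
ee_rot: [-0.183, 0.974, 0.024, 0.134]
contact_force: [1.2, -0.0, 0.3]
gripper_width: -0.2
```

Emit:
{"method": "apply_moves", "body": {"increments": [[[0, -0.4, 0, 0, 0.26, 0, -1], [-0.2, -0.6, 0, 0, 0.52, 0, -1], [-0.38, -0.7, 0, 0, 0.52, 0, -1], [-0.38, -0.7, 0, 0, 0.52, 0, -1], [-0.38, -0.7, 0, 0, 0.52, 0, -1]]]}}

```text
clock: 12.75
position: [528.3, -46.1, 197.3]
ee_rot: [-0.183, 0.983, 0.0, -0.001]
contact_force: [-1.4, 0.3, 0.3]
gripper_width: -0.2
```

```bash
python3 - <<'E'
from h import *
np.set_printoptions(precision=2,suppress=True)
s,p,M,loc=frame();print(s["clock"],p,s["ee_rot"],loc([531,30,0]))
d=arm.get_image("wrist");save(d,"w10f")
for l,z in [("pad_top",24),("stamp_top",98),("stamp",24),("ink_tin",0)]:
  for m in arm.mark_of(l,d): 
      q=onz(d,m["at"],z)
      if abs(q[0]-530)<40 and abs(q[1]-30)<40: print(l,m["conf"],m["at"],q)
u=proj(d,[531,30,35]);x,y=int(u[0])-80,int(u[1])-60;print(x,y)
cv2.imwrite("pics/w10c.png",cv2.resize(cv2.cvtColor(d["img"],cv2.COLOR_RGB2BGR)[y:y+120,x:x+160],None,fx=5,fy=5,interpolation=cv2.INTER_CUBIC))
E
```

```text
12.75 [528.27 -46.1  197.28] [-0.18  0.98  0.   -0.  ] [-29.97  70.  ]
stamp 0.96 [357.5, 242.7] [531.31  29.04  24.  ]
ink_tin 0.96 [351.5, 234.7] [533.24  29.96   0.  ]
281 187
```

View pics/w10c.png

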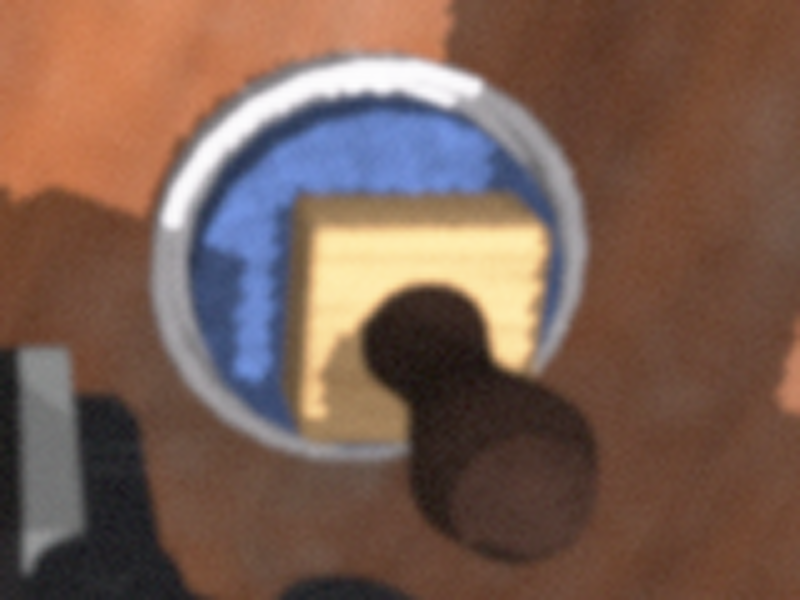

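```bash
python3 - <<'E'
from h import *
from scipy.optimize import least_squares
np.set_printoptions(precision=2,suppress=True)
s,p,M,loc=frame(); d=arm.get_image("wrist")
c=lambda x,y:(x/5+281,y/5+187)
P=[onz(d,c(*v),46) for v in [(313,225),(553,225),(302,440)]]
for q in P: print(q,loc(q))
ctr=(P[1]+P[2])/2;print("ctr",ctr,loc(ctr))
# rim by colour: fit ellipse of outer points then project
rp=np.array([onz(d,c(*v),15.5)[:2] for v in [(152,265),(587,260),(370,52),(360,462),(215,120),(545,150),(185,375),(250,440)]])
for R0 in (None,41):
  f=(lambda a:np.hypot(*(rp-a[:2]).T)-a[2]) if R0 is None else (lambda a:np.hypot(*(rp-a[:2]).T)-R0)
  r=least_squares(f,[533,30,41] if R0 is None else [533,30]);print("rim",r.x,r.fun,loc([r.x[0],r.x[1],0]))
def ring(cx,cy,z,r): 
    return np.array([proj(d,[cx+r*np.cos(a),cy+r*np.sin(a),z]) for a in np.linspace(0,6.28,90)])
img=cv2.cvtColor(d["img"],cv2.COLOR_RGB2BGR);f=5
big=cv2.resize(img[187:307,281:441],None,fx=f,fy=f,interpolation=cv2.INTER_CUBIC)
for z,rr,col in [(15.5,41,(0,255,0)),(24,34,(0,255,255))]:
    q=((ring(r.x[0],r.x[1],z,rr)-[281,187])*f).astype(np.int32);cv2.polylines(big,[q],True,col,1)
q=ring(*ctr[:2],24,5.5);cv2.polylines(big,[((q-[281,187])*f).astype(np.int32)],True,(0,0,255),1)
cv2.imwrite("pics/w10o.png",big)
E
```

```text
[520.51   5.54  46.  ] [-11.13  50.66]
[506.2   42.38  46.  ] [-11.12  90.19]
[557.68  20.82  46.  ] [-51.31  51.46]
ctr [531.94  31.6   46.  ] [-31.22  70.82]
rim [534.07  29.47  41.18] [-0.87  0.62  1.28  0.67  0.71 -1.95 -1.1   0.63] [-32.43  68.07]
rim [534.08  29.41] [-0.75  0.85  1.45  0.86  0.85 -1.73 -0.96  0.8 ] [-32.42  68.01]
```

View pics/w10o.png

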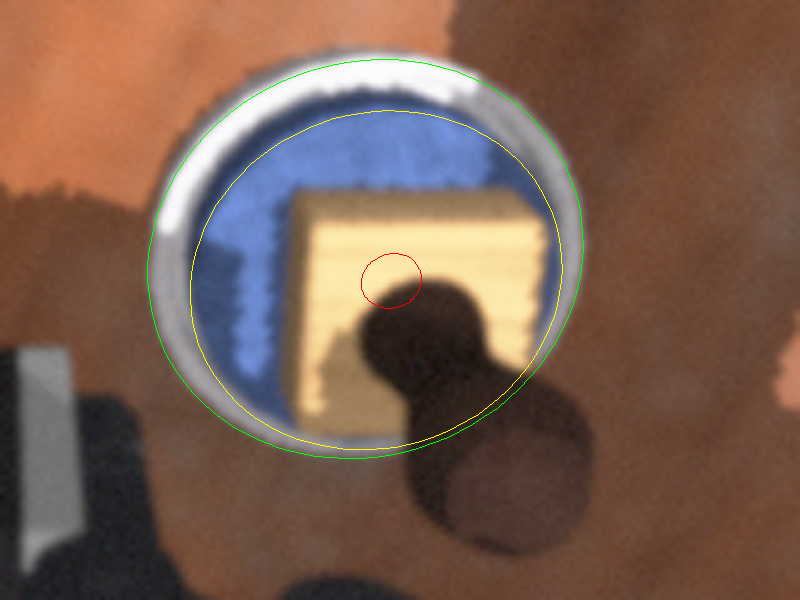

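```bash
python3 - <<'E'
from h import *
e=arm.get_image("side");t=arm.get_image("top")
cv2.imwrite("pics/t11.png",cv2.resize(cv2.cvtColor(t["img"],cv2.COLOR_RGB2BGR)[180:250,225:305],None,fx=8,fy=8,interpolation=cv2.INTER_CUBIC))
cv2.imwrite("pics/s11.png",cv2.resize(cv2.cvtColor(e["img"],cv2.COLOR_RGB2BGR)[205:270,250:330],None,fx=9,fy=9,interpolation=cv2.INTER_CUBIC))
E
```

```text
(no output)
```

View pics/t11.png

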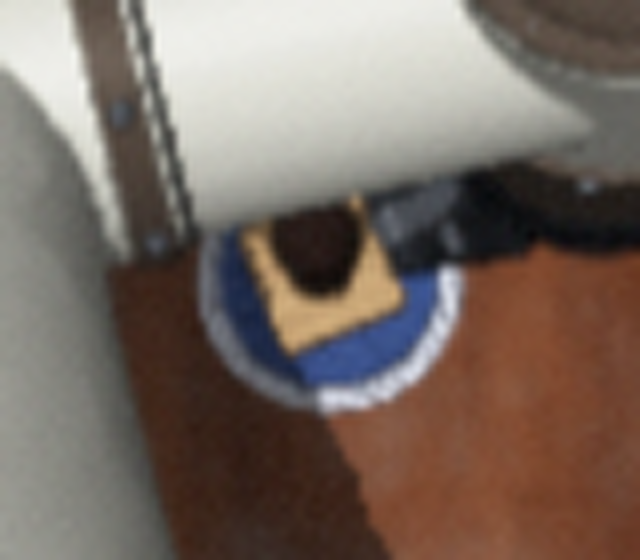

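View pics/s11.png

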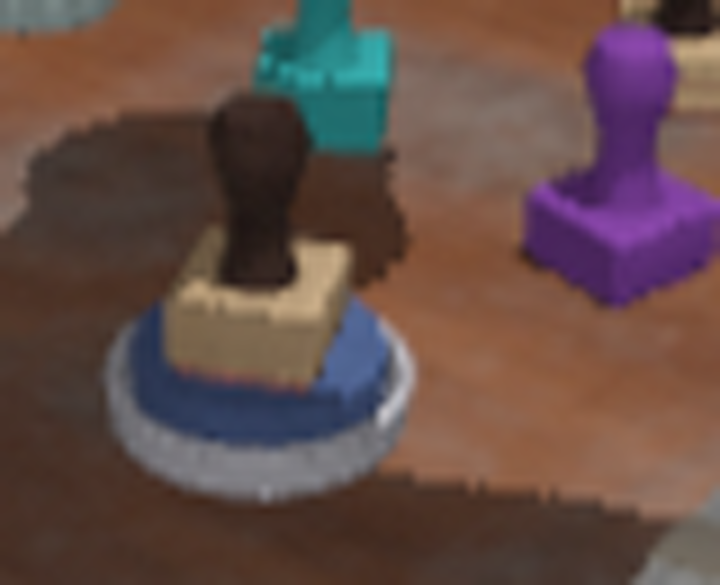

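```bash
python3 - <<'E'
from h import *
from scipy.optimize import least_squares
np.set_printoptions(precision=2,suppress=True)
s,p,M,loc=frame(); e=arm.get_image("side")
c=lambda x,y:(x/9+250,y/9+205)
rp=np.array([onz(e,c(*v),24)[:2] for v in [(262,442),(130,375),(394,365),(160,415),(350,422),(135,340),(380,320)]])
r=least_squares(lambda a:np.hypot(*(rp-a[:2]).T)-34,[533,30]);print("foam",r.x,r.fun,loc([*r.x,0]))
# block top corners z=46: left, front, right
P=[onz(e,c(*v),46) for v in [(168,290),(320,318),(352,245)]]
for q in P:print(q,loc(q))
B=[onz(e,c(*v),24) for v in [(168,368),(312,390)]]
for q in B:print("b",q,loc(q))
print("ctr",(P[0]+P[2])/2, loc((P[0]+P[2])/2))
k=onz(e,c(260,125),90);print("knob",k)
t=arm.get_image("top")
c=lambda x,y:(x/8+225,y/8+180)
rp=np.array([onz(t,c(*v),15.5)[:2] for v in [(197,290),(465,280),(330,412),(225,365),(435,360)]])
r=least_squares(lambda a:np.hypot(*(rp-a[:2]).T)-41,[533,30]);print("top rim",r.x,r.fun,loc([*r.x,0]))
P=[onz(t,c(*v),46) for v in [(240,232),(290,355),(405,300)]]
for q in P:print(q,loc(q))
print("ctr",(P[0]+P[2])/2, loc((P[0]+P[2])/2))
E
```

```text
foam [522.32  38.16] [ 1.46  0.63 -0.3   1.17  0.2   1.34  3.59] [-24.04  80.6 ]
[542.33  52.24  46.  ] [-47.78  86.49]
[503.53  39.81  46.  ] [-7.12 88.94]
[517.62   5.78  46.  ] [-7.94 52.12]
b [540.91  54.31  24.  ] [-47.21  88.93]
b [505.28  40.38  24.  ] [-8.95 88.83]
ctr [529.97  29.01  46.  ] [-27.86  69.3 ]
knob [528.19  32.27  90.  ]
top rim [530.56  25.99] [-0.05  0.52 -0.12  0.46 -0.27] [-27.32  66.27]
[540.32  52.05  46.  ] [-45.84  87.04]
[502.57  37.47  46.  ] [-5.38 87.11]
[518.61   2.8   46.  ] [-7.78 48.98]
ctr [529.46  27.42  46.  ] [-26.81  68.01]
```

Emit:
{"method": "apply_moves", "body": {"increments": [[[-0.15, 0.35, -0.05, 0, 0, 0, -1], [-0.3, 0.7, -0.05, 0, 0, 0, -1], [-0.3, 0.7, 0.1, 0, 0, 0, -1], [-0.3, 0.7, 0.2, 0, 0, 0, -1], [-0.3, 0.7, 0.2, 0, 0, 0, -1], [-0.3, 0.7, 0.2, 0, 0, 0, -1]]]}}

```text
clock: 13.85
position: [532.1, 29.7, 178.2]
ee_rot: [-0.184, 0.983, -0.0, -0.0]
contact_force: [-0.4, 0.3, 0.4]
gripper_width: -0.0
```

```bash
python3 - <<'E'
from h import *
np.set_printoptions(precision=2,suppress=True)
s,p,M,loc=frame();print(s["clock"],p,s["ee_rot"],s["contact_force"])
e=arm.get_image("side");t=arm.get_image("top");w=arm.get_image("wrist")
cv2.imwrite("pics/s12.png",cv2.resize(cv2.cvtColor(e["img"],cv2.COLOR_RGB2BGR)[170:270,220:350],None,fx=6,fy=6,interpolation=cv2.INTER_CUBIC))
cv2.imwrite("pics/w12.png",cv2.resize(cv2.cvtColor(w["img"],cv2.COLOR_RGB2BGR)[200:350,180:380],None,fx=4,fy=4,interpolation=cv2.INTER_CUBIC))
E
```

```text
13.85 [532.11  29.67 178.18] [-0.18  0.98 -0.   -0.  ] [-0.38  0.31  0.39]
```

View pics/s12.png

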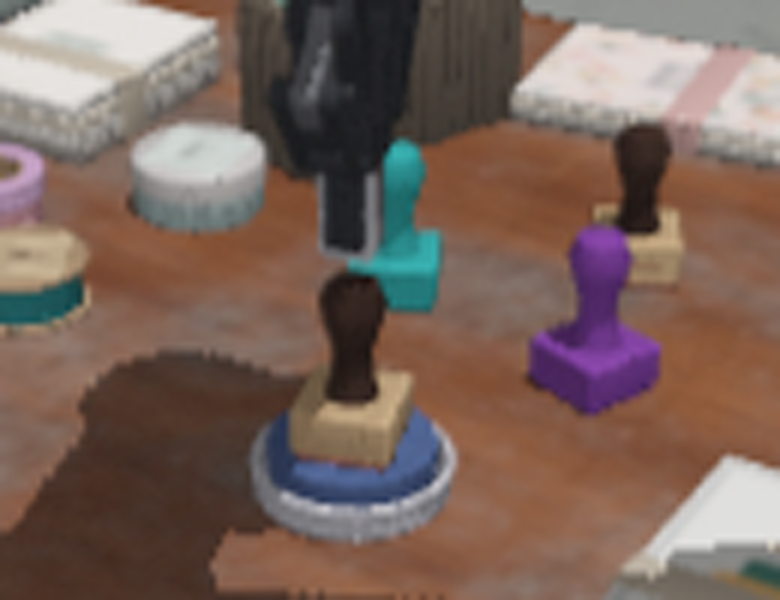

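View pics/w12.png

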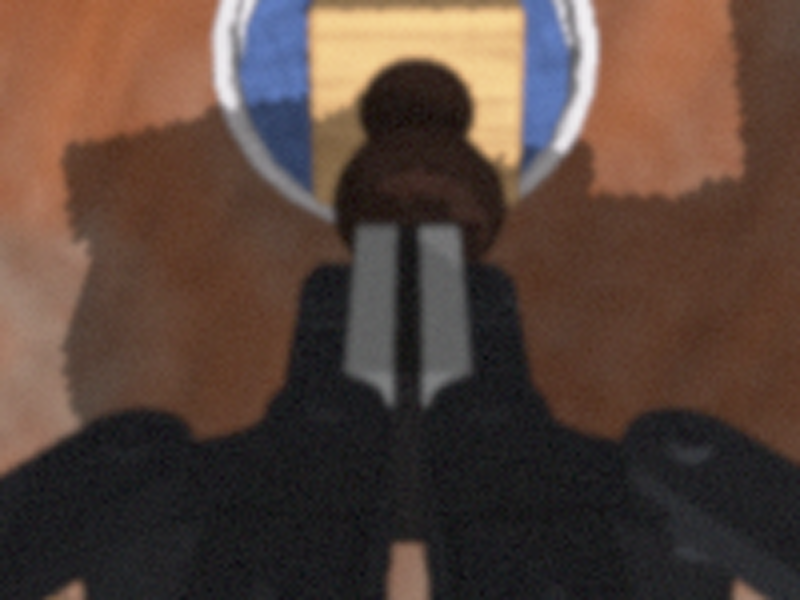

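Emit:
{"method": "apply_moves", "body": {"increments": [[[0.005, 0.015, 0.02, 0, 0, 0, -1], [0.005, 0.015, 0.04, 0, 0, 0, -1], [0.005, 0.015, 0.06, 0, 0, 0, -1], [0.005, 0.015, 0.07, 0, 0, 0, -1], [0.005, 0.015, 0.07, 0, 0, 0, -1], [0.005, 0.015, 0.07, 0, 0, 0, -1]]]}}

```text
clock: 14.6
position: [531.2, 31.5, 171.3]
ee_rot: [-0.184, 0.983, -0.0, -0.0]
contact_force: [0.2, 0.4, -0.3]
gripper_width: -0.1
```

Emit:
{"method": "apply_moves", "body": {"increments": [[[0, 0, 0.01, 0, 0, 0, -1], [0, 0, 0.02, 0, 0, 0, -1], [0, 0, 0.02, 0, 0, 0, -1], [0, 0, 0.02, 0, 0, 0, -1]]]}}

```text
clock: 15.0
position: [531.2, 31.5, 169.4]
ee_rot: [-0.184, 0.983, -0.0, 0.0]
contact_force: [-0.3, 0.0, 0.4]
gripper_width: -0.0
```

Emit:
{"method": "apply_moves", "body": {"increments": [[[0, 0, 0.01, 0, 0, 0, -1], [0, 0, 0.015, 0, 0, 0, -1], [0, 0, 0.015, 0, 0, 0, -1], [0, 0, 0.015, 0, 0, 0, -1]]]}}

```text
clock: 15.4
position: [531.3, 31.5, 168.1]
ee_rot: [-0.184, 0.983, -0.0, 0.0]
contact_force: [0.2, -0.7, 3.2]
gripper_width: -0.3
```

```bash
python3 - <<'E'
from h import *
np.set_printoptions(precision=2,suppress=True)
s,p,M,loc=frame();print(s["clock"],p,s["contact_force"])
e=arm.get_image("side");w=arm.get_image("wrist")
cv2.imwrite("pics/s13.png",cv2.resize(cv2.cvtColor(e["img"],cv2.COLOR_RGB2BGR)[170:270,220:350],None,fx=6,fy=6,interpolation=cv2.INTER_CUBIC))
cv2.imwrite("pics/w13.png",cv2.resize(cv2.cvtColor(w["img"],cv2.COLOR_RGB2BGR)[200:350,180:380],None,fx=4,fy=4,interpolation=cv2.INTER_CUBIC))
E
```

```text
15.4 [531.34  31.53 168.08] [ 0.19 -0.73  3.18]
```

View pics/s13.png

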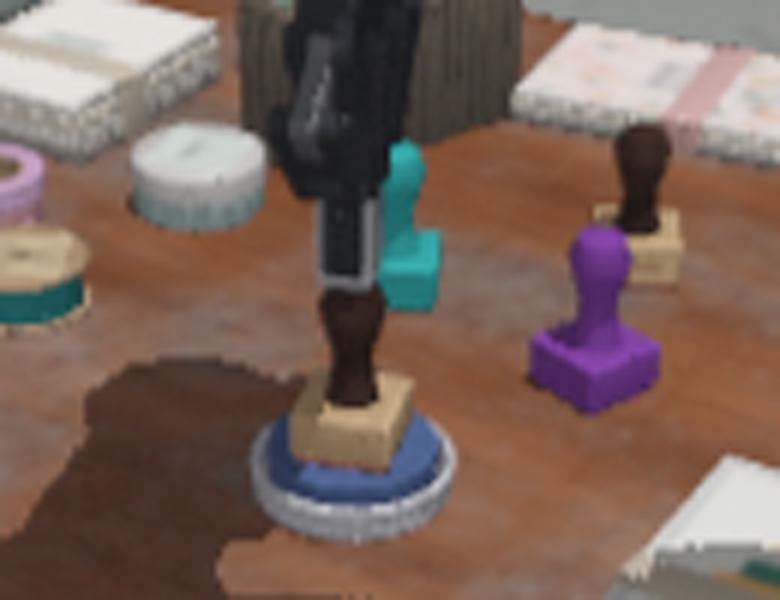

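View pics/w13.png

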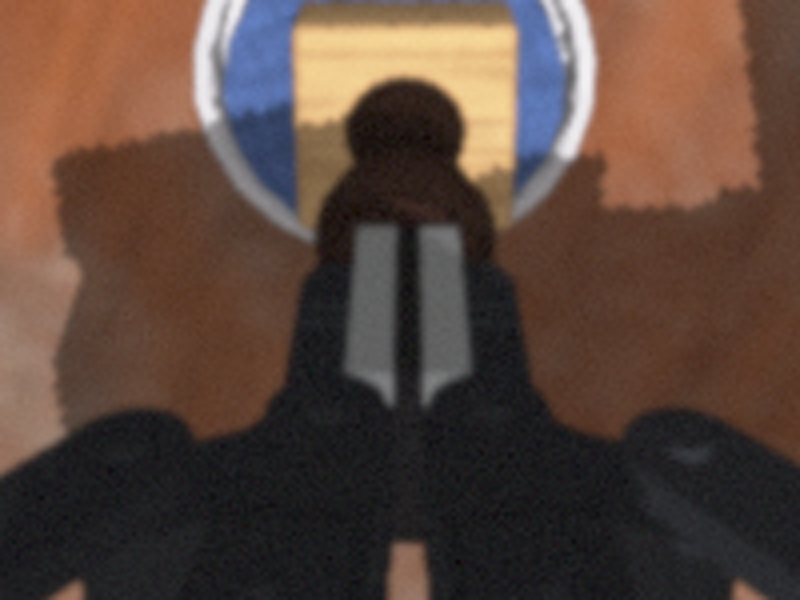

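Emit:
{"method": "apply_moves", "body": {"increments": [[[0, 0, 0.01, 0, 0, 0, -1], [0, 0, 0.02, 0, 0, 0, -1], [0, 0, 0.02, 0, 0, 0, -1], [0, 0, 0.02, 0, 0, 0, -1]]]}}

```text
clock: 15.9
position: [531.6, 31.6, 166.3]
ee_rot: [-0.184, 0.983, -0.0, 0.001]
contact_force: [-0.5, 0.0, 5.3]
gripper_width: 0.3
```

```bash
python3 look.py 14; python3 - <<'E'
from h import *
for i in range(4):
  arm.get_image("top");s=arm.read_state();print(s["clock"],s["position"],s["contact_force"])
E
```

```text
15.9 [531.6   31.59 166.34] [-0.48  0.05  5.3 ]
16.05 [531.60231735  31.61264949 166.35302645] [ 0.57807348 -0.45901256  5.22917808]
16.1 [531.60035947  31.6110034  166.35707901] [ 0.14809369 -0.47051527  5.09791876]
16.15 [531.58470719  31.60069346 166.35837794] [-0.19750902  0.60873395  4.82074352]
16.2 [531.5955359   31.59950072 166.34053819] [-0.41153808  0.5904513   4.83118608]
```

View pics/s14.png

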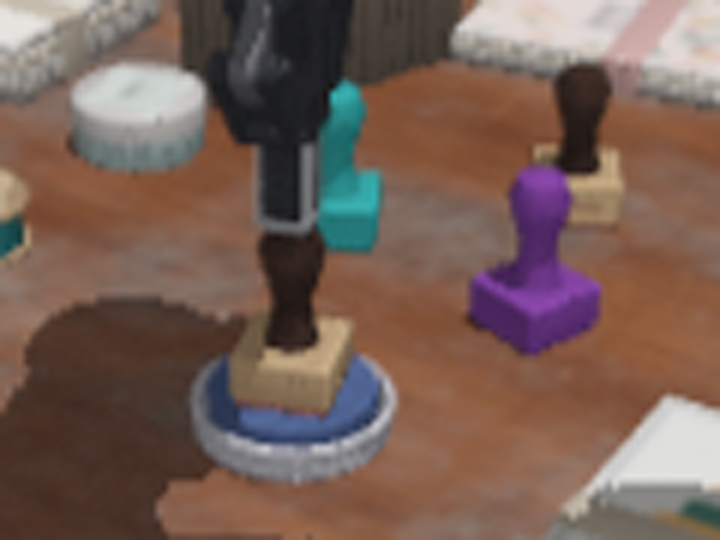

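Emit:
{"method": "apply_moves", "body": {"increments": [[[0, 0, 0.006, 0, 0, 0, -1], [0, 0, 0.012, 0, 0, 0, -1], [0, 0, 0.012, 0, 0, 0, -1], [0, 0, 0.012, 0, 0, 0, -1], [0, 0, 0.012, 0, 0, 0, -1], [0, 0, 0.012, 0, 0, 0, -1], [0, 0, 0.012, 0, 0, 0, -1]]]}}

```text
clock: 16.9
position: [531.9, 31.7, 165.5]
ee_rot: [-0.184, 0.983, -0.0, 0.001]
contact_force: [-0.7, -0.5, 6.7]
gripper_width: -0.0
```

```bash
python3 - <<'E'
from h import *
for i in range(3):
  arm.get_image("top");s=arm.read_state();print(s["clock"],s["position"],s["contact_force"])
E
```

```text
16.95 [531.8889703   31.65054857 165.54310838] [0.02827974 0.77821891 6.6750395 ]
17.0 [531.90603014  31.69043444 165.52586956] [0.02464675 1.35525632 6.72661935]
17.05 [531.88994252  31.6644672  165.52693438] [-0.86586048 -0.08272485  5.74728105]
```

Pressed about 6.5 N for well over a third of a second. Now I lift straight up, slowly, and clear the arm.

Emit:
{"method": "apply_moves", "body": {"increments": [[[0, 0, -0.01, 0, 0, 0, -1], [0, 0, -0.02, 0, 0, 0, -1], [0, 0, -0.03, 0, 0, 0, -1], [0, 0, -0.04, 0, 0, 0, -1], [0, 0, -0.06, 0, 0, 0, -1], [0, 0, -0.12, 0, 0, 0, -1], [0, 0, -0.3, 0, 0, 0, -1], [0, 0, -0.6, 0, 0, 0, -1], [0, 0, -0.6, 0, 0, 0, -1]]]}}

```text
clock: 17.95
position: [532.9, 31.9, 228.5]
ee_rot: [-0.184, 0.983, 0.0, 0.004]
contact_force: [0.2, -0.3, 0.1]
gripper_width: 0.2
```

Emit:
{"method": "apply_moves", "body": {"increments": [[[0.4, -0.2, -0.2, 0, 0, 0, -1], [0.7, -0.5, -0.2, 0, 0, 0, -1], [1, -0.8, -0.2, 0, 0, 0, -1], [1, -0.8, -0.2, 0, 0, 0, -1], [1, -0.8, -0.2, 0, 0, 0, -1]]]}}

```text
clock: 18.45
position: [466.2, -80.0, 244.5]
ee_rot: [-0.183, 0.983, 0.0, -0.0]
contact_force: [-0.6, 0.5, 0.1]
gripper_width: -0.1
```

```bash
python3 - <<'E'
from h import *
np.set_printoptions(precision=2,suppress=True)
s,p,M,loc=frame();print(s["clock"],p,s["contact_force"])
e=arm.get_image("side");t=arm.get_image("top")
cv2.imwrite("pics/t15.png",cv2.resize(cv2.cvtColor(t["img"],cv2.COLOR_RGB2BGR)[180:250,225:305],None,fx=8,fy=8,interpolation=cv2.INTER_CUBIC))
cv2.imwrite("pics/s15.png",cv2.resize(cv2.cvtColor(e["img"],cv2.COLOR_RGB2BGR)[180:270,230:350],None,fx=6,fy=6,interpolation=cv2.INTER_CUBIC))
for l,z in [("pad_top",24),("stamp_top",98),("stamp",24),("ink_tin",0)]:
  for d in (e,t):
    for m in arm.mark_of(l,d): 
      q=onz(d,m["at"],z)
      if abs(q[0]-530)<40 and abs(q[1]-30)<40: print(l,m["conf"],q)
E
```

```text
18.45 [466.23 -79.99 244.49] [-0.62  0.5   0.15]
pad_top 0.54 [529.62  30.87  24.  ]
stamp 0.88 [532.75  36.47  24.  ]
ink_tin 0.9 [533.33  28.07   0.  ]
```

View pics/t15.png

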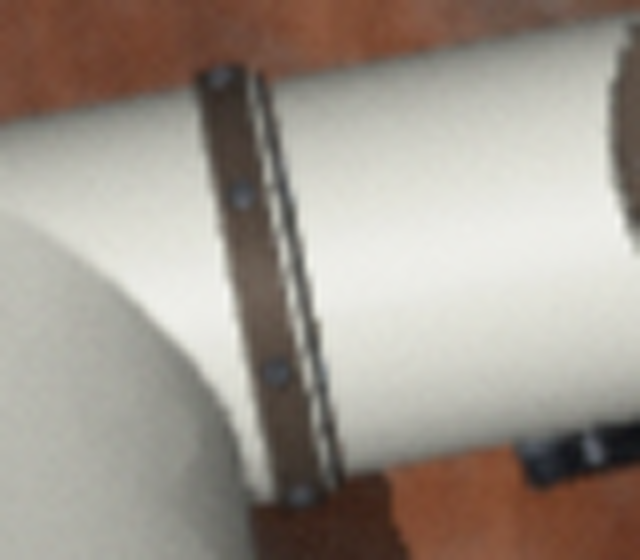

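View pics/s15.png

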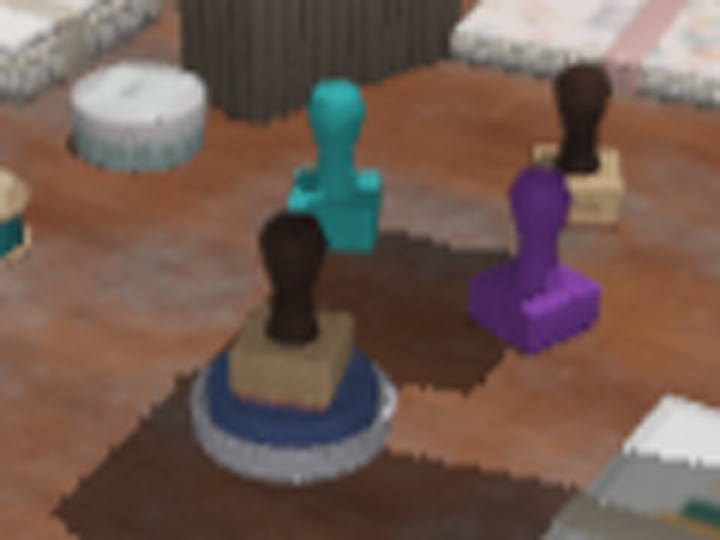

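Emit:
{"method": "apply_moves", "body": {"increments": [[[0.3, -0.35, -0.1, 0, 0, 0, -1], [0.3, -0.7, -0.2, 0, 0, 0, -1], [0.3, -1, -0.3, 0, 0, 0, -1], [0.3, -1, -0.3, 0, 0, 0, -1]]]}}

```text
clock: 19.35
position: [476.7, -185.7, 275.9]
ee_rot: [-0.182, 0.983, -0.001, 0.002]
contact_force: [0.1, 0.7, -0.3]
gripper_width: 0.1
```

Emit:
{"method": "apply_moves", "body": {"increments": [[[0.2, -0.4, 0, 0, 0, 0, -1], [0.4, -0.7, 0, 0, 0, 0, -1], [0.6, -1, 0, 0, 0, 0, -1], [0.6, -1, 0, 0, 0, 0, -1]]]}}

```text
clock: 19.75
position: [454.2, -300.5, 273.9]
ee_rot: [-0.182, 0.983, 0.0, -0.001]
contact_force: [1.0, -0.2, -0.5]
gripper_width: -0.1
```

```bash
python3 - <<'E'
from h import *
t=arm.get_image("top")
cv2.imwrite("pics/t16.png",cv2.resize(cv2.cvtColor(t["img"],cv2.COLOR_RGB2BGR)[180:250,225:305],None,fx=8,fy=8,interpolation=cv2.INTER_CUBIC))
save(t,"t16f")
E
```

```text
(no output)
```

View pics/t16.png

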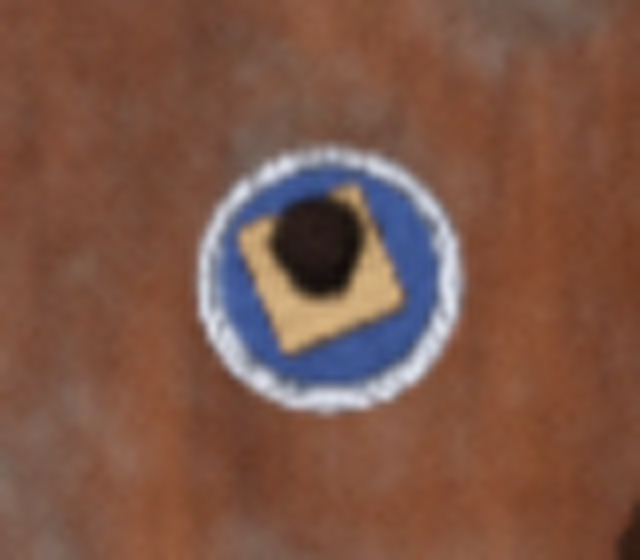

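```bash
python3 - <<'E'
from h import *
from scipy.optimize import least_squares
np.set_printoptions(precision=2,suppress=True)
t=arm.get_image("top")
c=lambda x,y:(x/8+225,y/8+180)
rp=np.array([onz(t,c(*v),15.5)[:2] for v in [(198,280),(463,280),(330,412),(330,146),(237,375),(425,372),(237,187),(425,187)]])
r=least_squares(lambda a:np.hypot(*(rp-a[:2]).T)-a[2],[533,30,41]);print("rim",r.x,r.fun)
P=np.array([onz(t,c(*v),45.5)[:2] for v in [(237,232),(290,355),(406,300),(355,182)]])
print(P.mean(0), P.mean(0)-r.x[:2], (P+ 0 -r.x[:2]), np.hypot(*(P-r.x[:2]).T))
E
```

```text
rim [531.01  25.85  41.08] [-0.39 -0.31  0.26  0.66  0.18 -0.01 -0.23 -0.16]
[529.21  27.55] [-1.8  1.7] [[  9.42  27.12]
 [-28.36  11.64]
 [-12.32 -23.35]
 [ 24.07  -8.62]] [28.71 30.65 26.4  25.57]
```

```bash
python3 -c "
from bench import arm
print(arm.job_done())"
```

```text
the job is handed in; nothing more can be done
None
```

The stamp is now standing upright near the middle of the pad, pressed and inked, and I have handed the job in at about 20 s.

- **Moving it:** I pushed the stamp with the shut fingertips against two faces of its block, first sideways and then away from the robot. I never gripped, lifted or tipped it.
- **Pressing:** I pressed straight down on top of the handle. The wrist force read about 5 N, then about 6.7 N with the last reading at 5.7 N, and it stayed at 4.8 N or more for about 1 s. The fingertips went down about 3.5 mm after touching it. I then lifted straight up and moved the arm well away.
- **Last checks:** The top view puts the stamp's middle about 2.5 mm from the pad's middle, against the 5.5 mm allowed. All its corners lie within 31 mm of the middle, and the foam reaches 34 mm. The side view shows it upright. The ink tin and the neighbouring stamps looked unmoved in that view; I did not re-measure the things farther away.
- **Disagreements:**
  - An earlier wrist view put the offset at about 3 mm.
  - A side-view fit to the foam's edge disagreed by about 10 mm. I set it aside because I think it caught the foam's side wall.
  - Of the networks' last side-view marks, the stamp's was about 6 mm from the pad's, but that mark was no better than the picture. I relied on the corners and rim measured in the top view.

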